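Return the soil-test kit to its nests

ROBOT

A 7-joint arm with a two-finger parallel gripper is mounted at the origin on the work surface; the furniture and walls round the work are solid. World frame = base frame: x ahead of the robot, y to its left, z up, the work surface at z = 0. Lengths are in mm, angles in rad, forces in N, time in s.
With the tool pointing down it reaches from about 400 to 875 mm from the base axis. Payload 4.4 kg.
Tool frame: the origin (TCP) lies on the centre line of the jaws, within the pads' length; the fingertips stand 14 mm ahead of it and the grasp point (between the pads) lies 5 mm behind it; z points along the fingers, x is the direction in which the jaws open and shut, and the axes are right-handed (so a half turn about z gives the same grasp; the last joint's range is limited). The gripper opens to 85 mm and grips with 20 to 120 N. Pads are 22 mm wide; open, the fingers measure 114 mm over their backs; the gripper's body (76 mm by 85 mm) begins 54 mm behind the grasp point. The pads swing forward as they close: fully open they stand 13 mm farther back than shut.
Start: joints at [-0.066, 0.628, 0.038, 1.517, -0.027, 0.996, -0.02], TCP at [650.014, 0.028, 218.313] pointing down, gripper open.
Joint ranges: [-3.06, 3.06], [-0.37, 2.12], [-1.25, 1.32], [0.18, 2.47], [-1.1, 4.24], [0.23, 1.98], [-2.94, 2.94]. Speed limits (rad/s): [2.57, 2.57, 3.14, 3.14, 3.14, 3.14, 3.14].

INTERFACE

Orientations are given as [roll, pitch, yaw] about the fixed x, y, z axes, in that order (R = Rz(yaw) Ry(pitch) Rx(roll)).
In Python, from cell import ctrl gives the robot as it stands.
- The arm moves only by the tool send_rows, never from a script. Its argument "commands" is a list of rows, each a list of 5 numbers: the finger opening in mm, from 0 to 85.4, then the shift along the tool's x, y, z in mm, then the turn about the tool's z in degrees. In form: [[grip, x, y, z, roll], ...]. A call has 1 to 5 rows; each row is the pose to reach, as a shift and turn from the pose measured when the call began, along the tool's axes at that moment; what a row does not reach only later rows make up. A row lasts 1/10 s, in which the tool goes at most 50 mm and 8.59 degrees, less where a joint would pass 70% of its speed; a pose out of reach is approached as far as the arm can. A call with a gripper value outside its range is refused whole. The fingers move at their own pace and stop on an object; the grip force is fixed at half the most. Time passes only in rows, so rows that repeat a pose let the fingers close. It gives the time, the measured TCP pose, the force and the opening at its end, in the units of the state.
- ctrl.read_state(): the state, without advancing time (a new reading comes with each control period).
- ctrl.get_image(name): name is "scene" or "side" or "wrist"; returns the picture (480x640x3 uint8, red, green, blue); there is no depth.
- ctrl.camera_params(name): a dict with "fx", "fy", "cx", "cy" (pixels), "cam_to_world" (4x4, takes a point from camera to world coordinates). Camera axes: x right, y down, z forward; pixel columns grow to the right and rows downward; lengths in mm; the calibration is good to about 2 mm. A picture is of the moment at which its call begins: read the wrist's pose just before it. camera_params takes no time and is no camera call; for the wrist camera it gives the pose at the moment of the call.
- ctrl.finish_job(): hands the job in, once; it reports no verdict.
The state is a dict: "clock": time; "qpos": joint angles; "qd": joint speeds; "tau": joint torques, N m; "eef_pos": TCP position; "tool_rot": TCP orientation; "force": force on the tool from outside, world axes, zero at the start; "torque": the same for the moment, N m; "width": finger opening in mm.
Only numpy, scipy, OpenCV 4.12 (cv2) and the standard library are available. Lean on these libraries where they do the work, as an engineer would, in place of code of your own. Each camera call takes 0.05 s, during which the arm holds its last target.

TASK

Put the four pieces of the soil-test kit back in their matching nests: the brass cup in the larger yellow nest, the brass weight in the smaller yellow nest, the wide grey tin in the larger white nest and the narrow steel cup in the smaller white nest. Each must finish upright and let go, sitting flat on the floor of its nest's recess, roughly centred and not perched on the rim. Set the pieces down rather than dropping them, do not tip any over, and leave the bowl of soil and the timer beside them where they are; the cup and tin farther back round the test machine are not part of this kit.

Things in the scene. Friction and masses are not known exactly. Their poses are not given: they have to be found in the camera images.
- brass_cup_mid (a point): brass-coloured round cup full of dark soil; 58 mm across, 40 mm high, standing loose on the near bench among the nests (similar ones farther back by the machine are not meant). The point is its centre, 20 mm above its underside; z points up along its axis
- steel_cup_mid (a point): plain steel-grey empty round cup, the narrower and taller of the grey things; 43 mm across, 50 mm high, standing loose on the near bench among the nests (similar ones farther back by the machine are not meant). The point is its centre, 25 mm above its underside; z points up along its axis
- grey_tin_mid (a point): closed mottled aluminium-grey round tin, the wider and lower of the grey things; 61 mm across, 34 mm high, standing loose on the near bench among the nests (similar ones farther back by the machine are not meant). The point is its centre, 17 mm above its underside; z points up along its axis
- brass_weight_mid (a point): brass-coloured calibration weight: round body 32 mm across and 32 mm high, its shoulder rounded, with an 18 mm knob on a neck on top; 32 mm across, 46 mm high, standing loose on the near bench among the nests (similar ones farther back by the machine are not meant). The point is its centre, 23 mm above its underside; z points up along its axis
- brass_cup_nest_floor (a point): round yellow plastic nest for the brass cup, the larger of the two yellow nests: 86 mm across outside, 8 mm high, fixed to the bench; its round recess is 74 mm across and 4 mm deep, with a dark ring of 58 mm drawn on its floor. The point is the centre of the recess floor, 4 mm above the bench; z points up
- steel_cup_nest_floor (a point): round white plastic nest for the steel cup, the smaller of the two white nests: 71 mm across outside, 8 mm high, fixed to the bench; its round recess is 59 mm across and 4 mm deep, with a dark ring of 43 mm drawn on its floor. The point is the centre of the recess floor, 4 mm above the bench; z points up
- grey_tin_nest_floor (a point): round white plastic nest for the grey tin, the larger of the two white nests: 89 mm across outside, 8 mm high, fixed to the bench; its round recess is 77 mm across and 4 mm deep, with a dark ring of 61 mm drawn on its floor. The point is the centre of the recess floor, 4 mm above the bench; z points up
- brass_weight_nest_floor (a point): round yellow plastic nest for the brass weight, the smaller of the two yellow nests: 60 mm across outside, 8 mm high, fixed to the bench; its round recess is 48 mm across and 4 mm deep, with a dark ring of 32 mm drawn on its floor. The point is the centre of the recess floor, 4 mm above the bench; z points up
- bowl_mid (a point): white enamel bowl of soil, 91 mm across the rim, 49 mm high, a loose bystander; the point is its centre, 24.5 mm above the bench
- timer_mid (a point): flat grey timer with coloured buttons, 70 x 62 x 18 mm, a loose bystander; the point is its centre, 9 mm above the bench
There are look-alikes about, which are no part of the job. What is shaped like the part that bears steel_cup_nest_floor but orange or turquoise is not meant. Leave any orange or pink look-alike of the part that bears steel_cup_mid alone.

How it is judged (in metres and radians):
At the end, for the whole second after the job is handed in: Each piece stands in its own nest: its axis within 12 mm of the nest's centre, its underside less than 3 mm above the recess floor, leaning less than 0.06 rad, and at rest (horizontal distance between brass_cup_mid and brass_cup_nest_floor below 0.012 m and z of brass_cup_mid in the frame of brass_cup_nest_floor below 0.023 m and angle between each of brass_cup_mid, steel_cup_mid, grey_tin_mid, brass_weight_mid's own z axis and vertical below 0.06 rad and linear speed of each of brass_cup, steel_cup, grey_tin, brass_weight below 0.02 m/s and horizontal distance between steel_cup_mid and steel_cup_nest_floor below 0.012 m and z of steel_cup_mid in the frame of steel_cup_nest_floor below 0.028 m and horizontal distance between grey_tin_mid and grey_tin_nest_floor below 0.012 m and z of grey_tin_mid in the frame of grey_tin_nest_floor below 0.02 m and horizontal distance between brass_weight_mid and brass_weight_nest_floor below 0.012 m and z of brass_weight_mid in the frame of brass_weight_nest_floor below 0.026 m); the robot touches nothing.
It fails at once if a piece of the kit is tipped over (angle between any of brass_cup_mid, steel_cup_mid, grey_tin_mid, brass_weight_mid's own z axis and vertical above 0.7 rad).
It fails at once if a piece of the kit is dropped from 40 mm or more above the bench ((height (world z) of brass_cup_mid above 0.06 m and contact force between brass_cup and anything else below 0.01 N) or (height (world z) of steel_cup_mid above 0.065 m and contact force between steel_cup and anything else below 0.01 N) or (height (world z) of grey_tin_mid above 0.057 m and contact force between grey_tin and anything else below 0.01 N) or (height (world z) of brass_weight_mid above 0.063 m and contact force between brass_weight and anything else below 0.01 N)).
It fails at once if the bowl is shifted by more than 25 mm (distance of bowl_mid from where it was at the start of the episode above 0.025 m).
It fails at once if the timer is shifted by more than 25 mm (distance of timer_mid from where it was at the start of the episode above 0.025 m).
It also fails if it takes over 93 s, if anything falls off the work surface, if the arm or the gripper's body presses on something with over 40 N, if the wrist force passes 120 N, or if a joint passes its speed limit or range.

## Working session

There is one attempt and no reset: what is moved stays moved. The work goes in short steps, Python scripts to look and compute and a tool call to move; the robot and the scene stay as the last step left them, time stands still between calls to the robot, and variables do not carry over. Pictures are saved under pics/ and viewed, and the job is handed in when it is done.

Besides the shell and the picture viewer there is one more tool, called after "Request:" as name(argument=value, ...), one argument or row to a line, values as JSON. send_rows: Moves the arm, as the interface text tells. Its arguments: {"type":"object","properties":{"commands":{"type":"array"}},"required":["commands"]}

```bash
mkdir -p pics; ls
python3 - <<'E'
from cell import ctrl
import cv2
s=ctrl.read_state(); print(s)
for n in ("scene","side","wrist"):
    p=ctrl.camera_params(n); print(n,p)
    im=ctrl.get_image(n); cv2.imwrite(f"pics/{n}0.png",im[:,:,::-1])
E
```

```text
pics
{'clock': 0.0, 'qpos': array([-0.06578756,  0.62934649,  0.03844913,  1.51841101, -0.02702061,
        0.99629287, -0.01999785]), 'qd': array([ 5.73005012e-04,  3.71437939e-04, -5.51170137e-06, -1.40288663e-03,
       -1.98121012e-03, -1.75004854e-03, -2.30750083e-04]), 'tau': array([-1.11932164e-03, -5.63405585e+01,  1.22606792e+00, -1.93450052e+01,
        1.09587883e-02,  1.05136272e-02, -8.84369996e-06]), 'eef_pos': array([6.49327267e+02, 2.13986556e-02, 2.17375254e+02]), 'tool_rot': array([ 3.14157916e+00,  1.93958928e-03, -2.83005625e-05]), 'force': array([ 0.17824124, -0.19387122,  0.06949871]), 'torque': array([-0.01905398,  0.0448567 ,  0.00240975]), 'width': 85.66904090815115}
scene {'fx': 568.559950722456, 'fy': 568.559950722456, 'cx': 314.4005340288484, 'cy': 246.0855247849544, 'cam_to_world': array([[-7.09914603e-01, -5.44980064e-01,  4.46114320e-01,
        -1.34215336e+02],
       [-7.04090129e-01,  5.34174868e-01, -4.67882786e-01,
         5.33558671e+02],
       [ 1.66837330e-02, -6.46261511e-01, -7.62933622e-01,
         1.15898469e+03],
       [ 0.00000000e+00
[... 296 characters left out ...]
  5.49973259e-01, -8.34453824e-01,
         5.71156927e+02],
       [-2.41799108e-02, -8.34252974e-01, -5.50851438e-01,
         5.40688310e+02],
       [ 0.00000000e+00,  0.00000000e+00,  0.00000000e+00,
         1.00000000e+00]])}
wrist {'fx': 368.81007699588713, 'fy': 368.81007699588713, 'cx': 318.9200537306191, 'cy': 235.26204935095166, 'cam_to_world': array([[ 9.99999433e-01,  2.30454508e-04, -1.03964125e-03,
         6.50339033e+02],
       [-1.19608839e-04, -9.45815499e-01, -3.24704523e-01,
         8.39921956e+01],
       [-1.05813843e-03,  3.24704463e-01, -9.45814935e-01,
         3.72121928e+02],
       [ 0.00000000e+00,  0.00000000e+00,  0.00000000e+00,
         1.00000000e+00]])}
```

View pics/scene0.png

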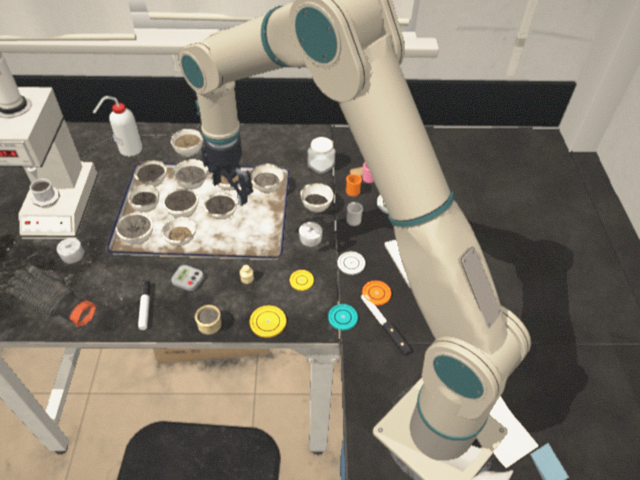

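View pics/side0.png

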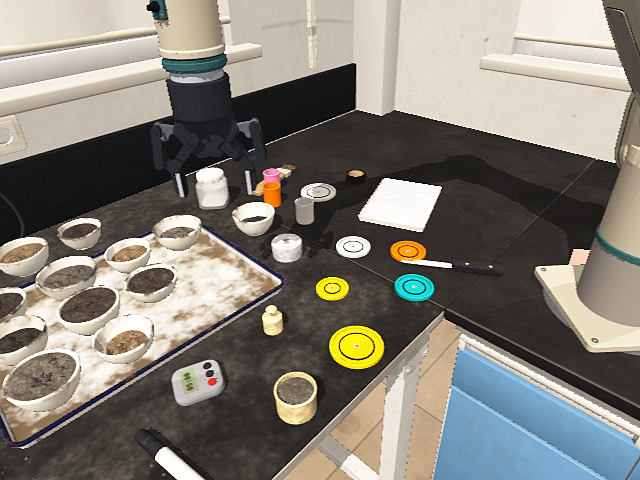

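View pics/wrist0.png

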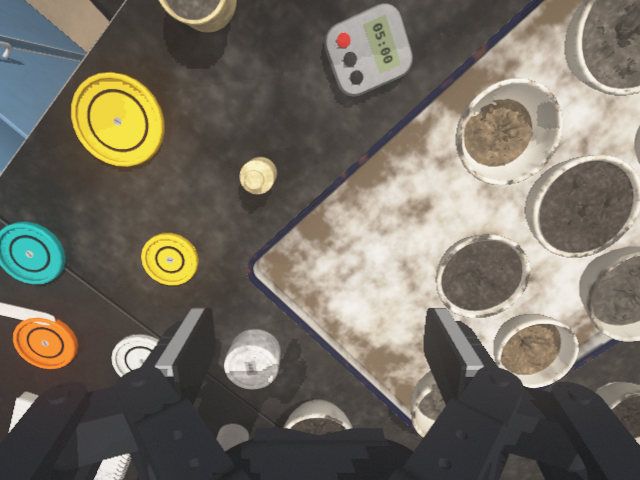

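Side view shows everything: yellow nests at about (357,346) and (332,288), white nests at (353,246) and (319,191), brass cup at (295,397), weight at (273,320), tin at (287,248), steel cup at (304,210). Bowl at (253,219), timer at (198,382). I'll zoom in.

Run:
```python
import cv2
im=cv2.imread("pics/side0.png")
c=im[165:275,230:390]; cv2.imwrite("pics/c1.png",cv2.resize(c,None,fx=5,fy=5,interpolation=cv2.INTER_CUBIC))
c=im[260:430,240:400]; cv2.imwrite("pics/c2.png",cv2.resize(c,None,fx=3.5,fy=3.5,interpolation=cv2.INTER_CUBIC))
```

```text
(no output)
```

View pics/c1.png

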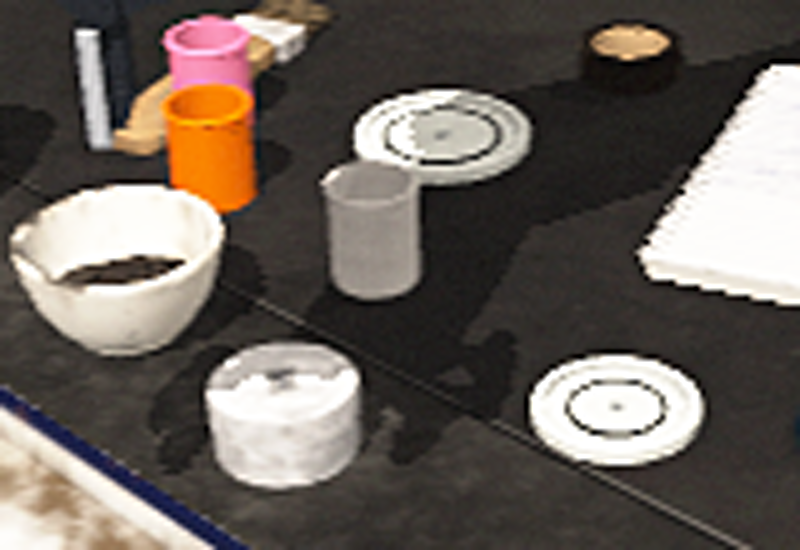

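View pics/c2.png

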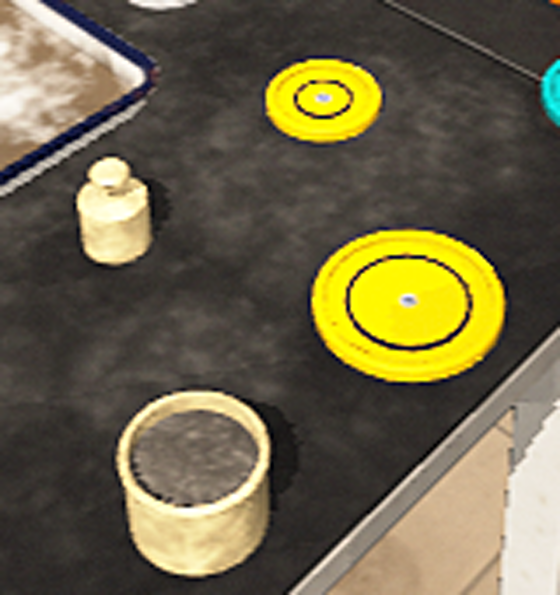

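```bash
cat > h.py <<'E'
import numpy as np, cv2
from cell import ctrl
def ray(name,u,v,z,P=None):
    p=P or ctrl.camera_params(name)
    T=np.array(p["cam_to_world"]); d=T[:3,:3]@np.array([(u-p["cx"])/p["fx"],(v-p["cy"])/p["fy"],1])
    o=T[:3,3]; return (o+d*(z-o[2])/d[2])[:2].round(1)
def proj(name,X,P=None):
    p=P or ctrl.camera_params(name); T=np.array(p["cam_to_world"])
    c=T[:3,:3].T@(np.array(X)-T[:3,3]); return np.array([p["fx"]*c[0]/c[2]+p["cx"],p["fy"]*c[1]/c[2]+p["cy"]])
def rim(name,X,r,z,P=None):
    return np.array([proj(name,[X[0]+r*np.cos(a),X[1]+r*np.sin(a),z],P) for a in np.linspace(0,2*np.pi,40)])
E
python3 - <<'E'
from h import *
S=lambda cx,cy,k,ox,oy:((cx+.5)/k-.5+ox,(cy+.5)/k-.5+oy)
side=dict(tinN=(S(440,134,5,230,165),4),steelN=(S(616,407,5,230,165),4),wN=(S(322,98,3.5,240,260),4),cupN=(S(408,300,3.5,240,260),4),
steel=(S(370,185,5,230,165),50),tin=(S(283,375,5,230,165),34),cup=(S(195,447,3.5,240,260),40),w=(S(112,240,3.5,240,260),5),wk=(S(110,172,3.5,240,260),44),bowl=(S(118,240,5,230,165),49))
for k,(p,z) in side.items(): print(k,np.round(p,1),ray("side",*p,z))
print("wrist wN",ray("wrist",170,260,4),"cupN",ray("wrist",118,121,4),"tin",ray("wrist",254,350,34),"w knob",ray("wrist",257,179,46))
for n,u in dict(wN=(302,280),cupN=(268,321),steelN=(351,263)).items(): print("scene",n,ray("scene",*u,4))
print(ray("side",198,377,18))
E
```

```text
tinN [317.6 191.4] [ 501.9 -455.5]
steelN [352.8 246. ] [ 435.2 -205.1]
wN [331.6 287.6] [486.3 -73.2]
cupN [356.2 345.4] [455.1  70.6]
steel [303.6 201.6] [ 535.6 -321. ]
tin [286.2 239.6] [ 571.7 -193.9]
cup [295.4 387.4] [547.6 174.2]
w [271.6 328.2] [590.9  25.8]
wk [271.1 308.8] [588.7  21.6]
bowl [253.2 212.6] [ 644.9 -282.2]
wrist wN [489.1 -70.7] cupN [458.3  72.9] tin [ 579.6 -163.9] w knob [595.1  24.9]
scene wN [483.8 -72.4]
scene cupN [453.5  71.2]
scene steelN [ 433.9 -201.8]
[689.7 131.1]
```

Run:
```python
from h import *
im=cv2.imread("pics/side0.png"); k=4
big=cv2.resize(im,None,fx=k,fy=k,interpolation=cv2.INTER_CUBIC)
L=[((501.9,-455.5),44.5,8),((435.2,-205.1),35.5,8),((486.3,-73.2),30,8),((455.1,70.6),43,8),
((535.6,-321),21.5,50),((535.6,-321),21.5,0),((571.7,-193.9),30.5,34),((571.7,-193.9),30.5,0),((547.6,174.2),29,40),((547.6,174.2),29,0),((590,23.5),16,0),((590,23.5),9,46),((644.9,-282.2),45.5,49)]
for X,r,z in L:
    cv2.polylines(big,[((rim("side",X,r,z)+.5)*k-.5).round().astype(int)],True,(0,0,255),1)
cv2.imwrite("pics/o1.png",big[660:1120,900:1570]); cv2.imwrite("pics/o2.png",big[1040:1700,900:1600][:600])
print("tray corner",ray("side",283,282,8),"tray edge",ray("side",190,360,8),"orange base",ray("side",272,203,0),"pink",ray("side",271,172,50),"knife",ray("side",430,262,5),"jar",ray("side",212,172,70), "clearjunk", ray("side",245,250,8))
```

```text
tray corner [576.2 -90.5] tray edge [711.7  89.4] orange base [ 615.7 -411. ] pink [ 618.1 -482.6] knife [ 289.3 -137.8] jar [ 759.  -452.2] clearjunk [ 658.7 -200.4]
```

View pics/o1.png

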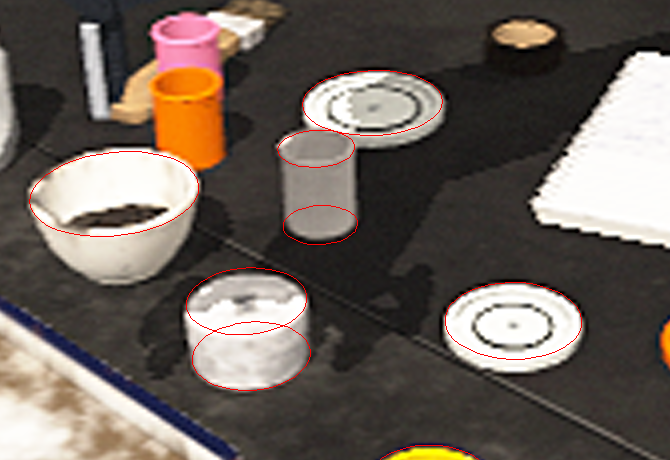

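View pics/o2.png

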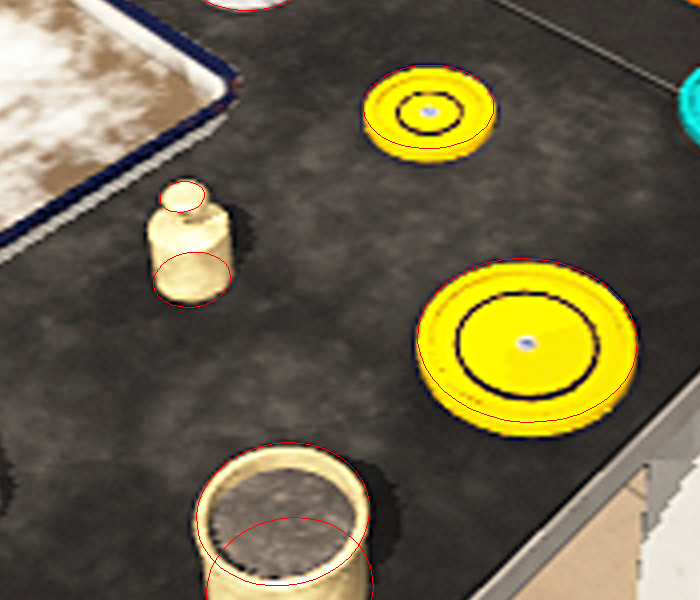

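Overlaid circles agree within a couple of mm. Starting with the weight at about (591,24).

Request:
send_rows(
  commands=[
    [60,-15,-6,35,0],
    [60,-30,-12,70,0],
    [60,-45,-18,105,0],
    [60,-58,-24,130,0],
    [60,-58,-24,140,0],
  ],
)

```text
clock: 0.65
eef_pos: [587.4, 25.1, 75.0]
tool_rot: [-3.141, 0.009, 0.002]
force: [0.8, 0.4, -0.1]
width: 60.3
```

```bash
cat > look.py <<'E'
import sys
from h import *
s=ctrl.read_state(); print(s["clock"],s["eef_pos"].round(1),s["tool_rot"].round(3),s["force"].round(1),round(s["width"],1))
tag=sys.argv[1]
for n in sys.argv[2:]:
    P=ctrl.camera_params(n); im=ctrl.get_image(n)[:,:,::-1]; cv2.imwrite(f"pics/{n}_{tag}.png",im)
E
python3 look.py a side wrist
```

```text
0.65 [587.4  25.1  75. ] [-3.141e+00  9.000e-03  2.000e-03] [ 0.8  0.4 -0.1] 60.3
```

View pics/side_a.png

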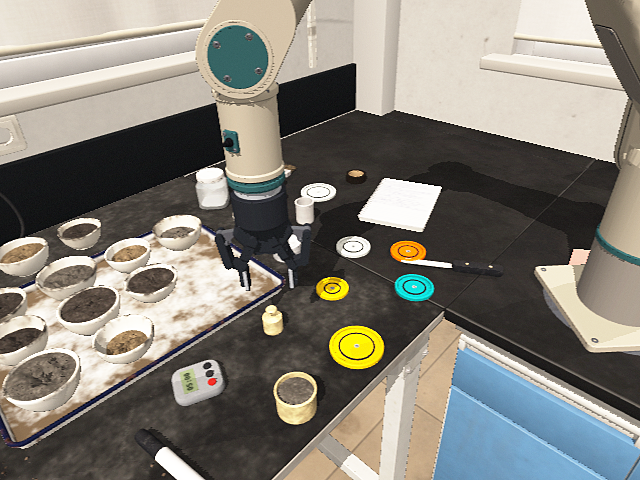

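View pics/wrist_a.png

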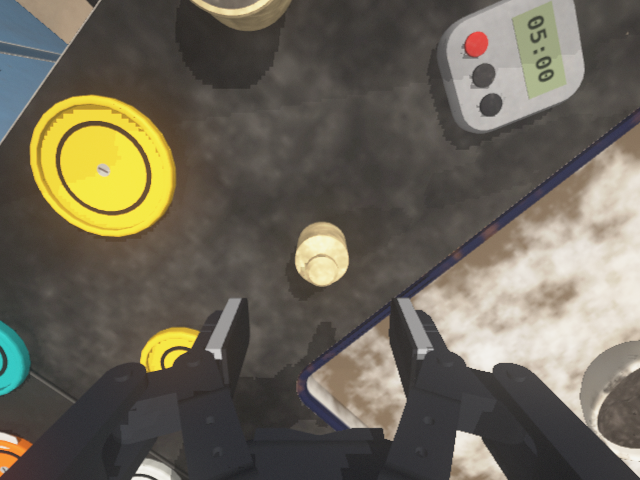

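```bash
cat >> h.py <<'E'
def rayy(name,u,v,y,P=None):
    p=P or ctrl.camera_params(name)
    T=np.array(p["cam_to_world"]); d=T[:3,:3]@np.array([(u-p["cx"])/p["fx"],(v-p["cy"])/p["fy"],1])
    o=T[:3,3]; return (o+d*(y-o[1])/d[1]).round(1)
E
python3 - <<'E'
from h import *
for u,v in((247,289),(292,286)):
    for y in (25,36): print(rayy("side",u,v,y))
print("w",ray("wrist",321,270,46),"wN",ray("wrist",178,362,4),"cupN",ray("wrist",103,170,4))
im=cv2.imread("pics/side_a.png"); cv2.imwrite("pics/c3.png",cv2.resize(im[200:350,200:350],None,fx=4,fy=4,interpolation=cv2.INTER_CUBIC))
E
```

```text
[621.9  25.   90. ]
[619.7  36.   99.1]
[551.9  25.   92.3]
[551.2  36.  101.4]
w [592.8  24.1] wN [487.4 -69.4] cupN [458.8  72.1]
```

View pics/c3.png

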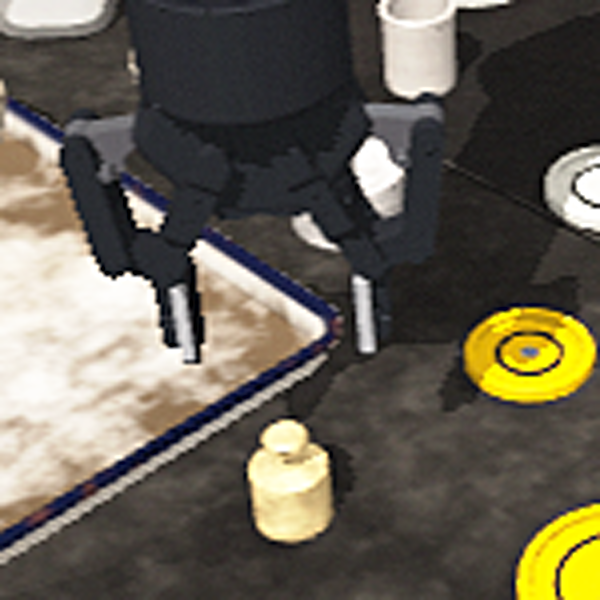

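```bash
python3 - <<'E'
from h import *
s=ctrl.read_state();print(s["clock"],s["eef_pos"],s["width"])
for z in (61,75,85): print(z,proj("side",[587.4,25.1,z]),proj("wrist",[587.4,25.1,z]), proj("scene",[587.4,25.1,z]))
print(ctrl.camera_params("wrist")["cam_to_world"].round(2))
E
python3 look.py b side scene
```

```text
0.75 [591.0122958   23.86982219  76.5799867 ] 59.84251903218574
61 [270.85722054 302.26386557] [310.43389486 280.34827013] [244.17916705 264.27662094]
75 [270.08724592 295.52774624] [309.71153704 293.37633026] [243.73409491 260.70744799]
85 [269.52695804 290.6260704 ] [309.12467205 303.96071403] [243.41196566 258.12419254]
[[ 1.0000e+00  0.0000e+00 -0.0000e+00  5.9217e+02]
 [ 0.0000e+00 -9.5000e-01 -3.3000e-01  1.0789e+02]
 [-0.0000e+00  3.3000e-01 -9.5000e-01  2.3120e+02]
 [ 0.0000e+00  0.0000e+00  0.0000e+00  1.0000e+00]]
0.75 [591.   23.9  76.6] [3.141e+00 3.000e-03 0.000e+00] [ 0.2 -0.1  0.8] 59.8
```

Run:
```python
import cv2
im=cv2.imread("pics/side_b.png"); a=cv2.resize(im[200:350,200:350],None,fx=2.6,fy=2.6,interpolation=cv2.INTER_CUBIC)
im=cv2.imread("pics/scene_b.png"); b=cv2.resize(im[180:330,180:330],None,fx=2.6,fy=2.6,interpolation=cv2.INTER_CUBIC)
cv2.imwrite("pics/c4.png",cv2.hconcat([a,b]))
```

```text
(no output)
```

View pics/c4.png

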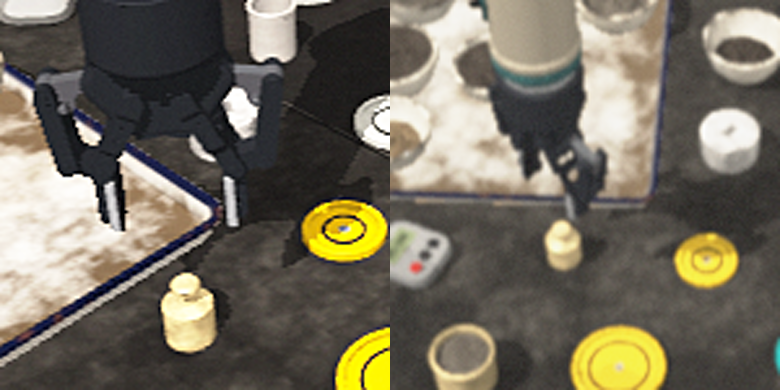

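```bash
python3 - <<'E'
from h import *
def tri(o):
    A=[];b=[]
    for n,u,v in o:
        p=ctrl.camera_params(n);T=np.array(p["cam_to_world"]);d=T[:3,:3]@np.array([(u-p["cx"])/p["fx"],(v-p["cy"])/p["fy"],1]);d/=np.linalg.norm(d)
        M=np.eye(3)-np.outer(d,d);A.append(M);b.append(M@T[:3,3])
    A=np.vstack(A);b=np.hstack(b);x,r,_,_=np.linalg.lstsq(A,b,rcond=None);return x.round(1),r
print(tri([("side",289.5,287),("scene",251,263)]))
print(tri([("side",289.5,287),("wrist",235,298)]), tri([("side",247.5,288),("wrist",404,298)]))
for z in (60,70,80,90): print(z,proj("side",[560,24,z]),proj("scene",[560,24,z]),proj("wrist",[560,24,z]),proj("wrist",[560,35,z]))
E
python3 - <<'E'
import cv2
im=cv2.imread("pics/wrist_a.png"); cv2.imwrite("pics/c5.png",cv2.resize(im[230:420,190:460],None,fx=2.9,fy=2.9,interpolation=cv2.INTER_CUBIC))
E
```

```text
(array([556.5,  26.8,  93.3]), array([2.92788423]))
(array([556.9,  30.3,  93.7]), array([5.25279336])) (array([622.8,  37.5, 103.6]), array([42.61821467]))
60 [288.18524498 301.55892619] [251.91169782 270.56732304] [253.1245747  279.10295412] [251.85350556 259.46420812]
70 [287.77189574 296.76960141] [251.63475149 268.03812383] [249.7382198  287.98992652] [248.3315641  267.48586987]
80 [287.3521291  291.90592073] [251.35472354 265.48078197] [245.97957327 297.85392156] [244.41420992 276.40813345]
90 [286.92579446 286.96613901] [251.07156226 262.89482509] [241.78367011 308.86542998] [240.03089243 286.39168672]
```

View pics/c5.png

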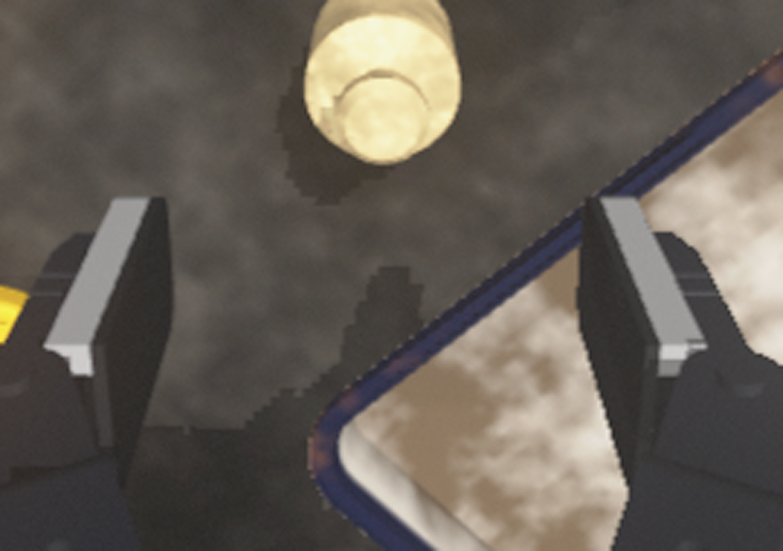

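Image estimates put the fingertips higher than the nominal figure suggests, so I'll descend in stages and check.

Request:
send_rows(
  commands=[
    [60,1,0,15,0],
    [60,1,0,30,0],
    [60,1,0,40,0],
    [60,1,0,40,0],
  ],
)

```text
clock: 1.25
eef_pos: [592.8, 23.3, 36.6]
tool_rot: [3.141, 0.002, -0.001]
force: [-0.3, 0.4, 0.4]
width: 60.0
```

```bash
python3 look.py c side scene wrist;  python3 - <<'E'
import cv2
im=cv2.imread("pics/side_c.png"); a=cv2.resize(im[220:370,200:350],None,fx=2.6,fy=2.6,interpolation=cv2.INTER_CUBIC)
im=cv2.imread("pics/scene_c.png"); b=cv2.resize(im[180:330,180:330],None,fx=2.6,fy=2.6,interpolation=cv2.INTER_CUBIC)
cv2.imwrite("pics/c6.png",cv2.hconcat([a,b]))
E
```

```text
1.25 [592.8  23.3  36.6] [ 3.141e+00  2.000e-03 -1.000e-03] [-0.3  0.4  0.4] 60.0
```

View pics/c6.png

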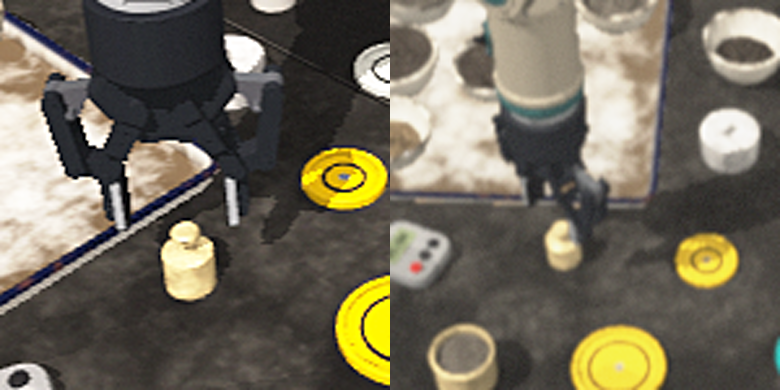

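View pics/wrist_c.png

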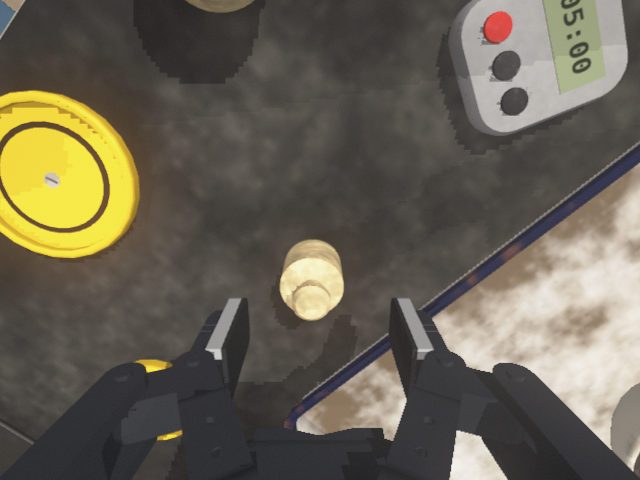

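```bash
cat >> h.py <<'E'
def tri(o,P={}):
    A=[];b=[]
    for n,u,v in o:
        p=P.get(n) or ctrl.camera_params(n);T=np.array(p["cam_to_world"]);d=T[:3,:3]@np.array([(u-p["cx"])/p["fx"],(v-p["cy"])/p["fy"],1]);d/=np.linalg.norm(d)
        M=np.eye(3)-np.outer(d,d);A.append(M);b.append(M@T[:3,3])
    A=np.vstack(A);b=np.hstack(b);x,r,_,_=np.linalg.lstsq(A,b,rcond=None);return x.round(1),r.round(1)
E
python3 - <<'E'
from h import *
print(tri([("side",289,305),("scene",253,270)]))
print("weight top",tri([("side",271.5,307),("scene",246.5,266.5),("wrist",311,302)]),ray("wrist",311,302,46))
print("weight top s/s",tri([("side",271.5,307),("scene",246.5,266.5)]))
for y in (12,23,34): print(y,rayy("side",289,305,y))
for n in("side","scene","wrist"): print(n,proj(n,[592.8,23.3,36.6]))
E
```

```text
(array([561.3,  19.8,  52.2]), array([19.3]))
weight top (array([589.6,  19.6,  43.5]), array([26.1])) [591.6  25.1]
weight top s/s (array([588.2,  18.4,  45.1]), array([0.1]))
12 [560.2  12.   42. ]
23 [559.3  23.   51.8]
34 [558.3  34.   61.6]
side [268.88753651 313.03793543]
scene [244.06999196 268.74887989]
wrist [313.87641161 295.57361115]
```

Request:
send_rows(
  commands=[
    [60,-2,0,6,0],
    [60,-2,0,12,0],
    [38,-2,0,12,0],
    [38,-2,0,12,0],
    [38,-2,0,12,0],
  ],
)

```text
clock: 1.9
eef_pos: [592.7, 23.5, 26.7]
tool_rot: [3.141, -0.002, -0.001]
force: [0.3, -0.2, -0.1]
width: 38.1
```

```bash
python3 look.py d side scene wrist;  python3 - <<'E'
import cv2
im=cv2.imread("pics/side_d.png"); a=cv2.resize(im[250:350,220:320],None,fx=3.9,fy=3.9,interpolation=cv2.INTER_CUBIC)
im=cv2.imread("pics/scene_d.png"); b=cv2.resize(im[210:310,190:290],None,fx=3.9,fy=3.9,interpolation=cv2.INTER_CUBIC)
cv2.imwrite("pics/c7.png",cv2.hconcat([a,b]))
E
```

```text
1.9 [592.7  23.5  26.7] [ 3.141e+00 -2.000e-03 -1.000e-03] [ 0.3 -0.2 -0.1] 38.1
```

View pics/c7.png

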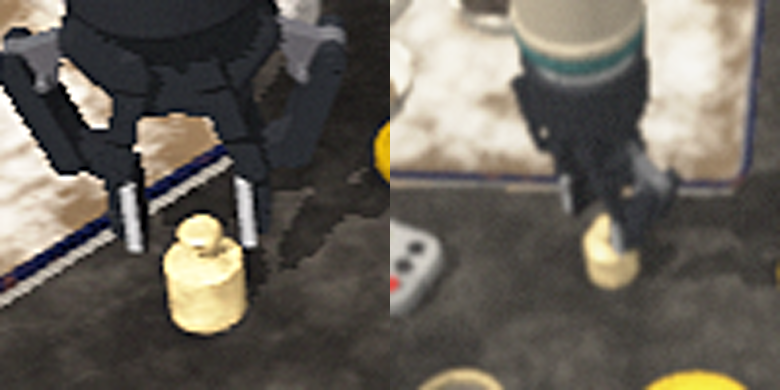

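View pics/wrist_d.png

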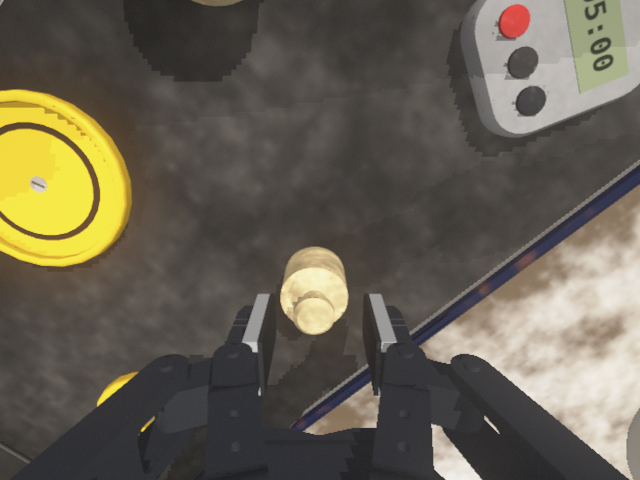

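Request:
send_rows(
  commands=[
    [42,-1,0,4,0],
    [42,-1,0,7,0],
    [42,-1,0,9,0],
    [42,-1,0,10,0],
    [42,-1,0,10,0],
  ],
)

```text
clock: 2.55
eef_pos: [591.5, 23.5, 16.6]
tool_rot: [3.141, -0.001, -0.001]
force: [-0.5, 1.1, -0.5]
width: 41.7
```

```bash
python3 - <<'E'
from h import *
for u,v in ((254.6,313.6),(284,312.5)):
  for y in (12.5,23.5,34.5): print(rayy("side",u,v,y))
E
python3 look.py e side wrist;  python3 - <<'E'
import cv2
im=cv2.imread("pics/side_e.png"); a=cv2.resize(im[250:350,220:320],None,fx=3.9,fy=3.9,interpolation=cv2.INTER_CUBIC)
im=cv2.imread("pics/wrist_e.png"); b=cv2.resize(im[230:400,230:400],None,fx=390/170,fy=390/170,interpolation=cv2.INTER_CUBIC)
cv2.imwrite("pics/c8.png",cv2.hconcat([a,b]))
E
```

```text
[617.9  12.5  26.7]
[615.9  23.5  36.9]
[613.8  34.5  47. ]
[569.4  12.5  26.4]
[568.3  23.5  36.6]
[567.2  34.5  46.7]
2.55 [591.5  23.5  16.6] [ 3.141e+00 -1.000e-03 -1.000e-03] [-0.5  1.1 -0.5] 41.7
```

View pics/c8.png

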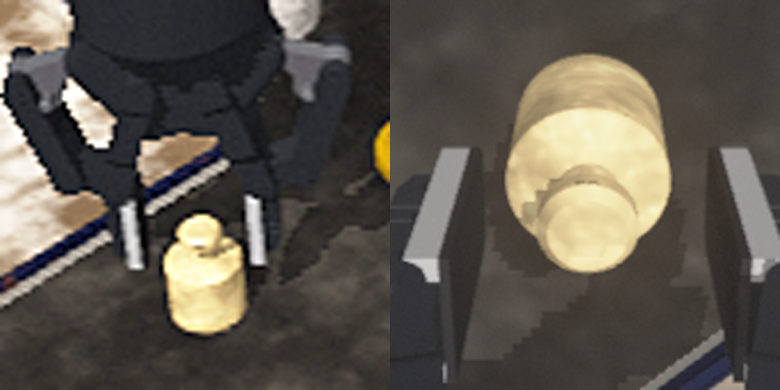

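Request:
send_rows(
  commands=[
    [42,-1,0,2,0],
    [42,-1,0,3,0],
    [42,-1,0,4,0],
    [42,-1,0,5,0],
    [42,-1,0,5,0],
  ],
)

```text
clock: 3.15
eef_pos: [590.6, 23.4, 11.6]
tool_rot: [3.141, -0.002, -0.001]
force: [-0.3, 0.4, -0.5]
width: 42.4
```

```bash
python3 look.py f side scene wrist;  python3 - <<'E'
import cv2
im=cv2.imread("pics/side_f.png"); a=cv2.resize(im[250:350,220:320],None,fx=3.9,fy=3.9,interpolation=cv2.INTER_CUBIC)
im=cv2.imread("pics/scene_f.png"); b=cv2.resize(im[210:310,190:290],None,fx=3.9,fy=3.9,interpolation=cv2.INTER_CUBIC)
cv2.imwrite("pics/c9.png",cv2.hconcat([a,b]))
E
```

```text
3.15 [590.6  23.4  11.6] [ 3.141e+00 -2.000e-03 -1.000e-03] [-0.3  0.4 -0.5] 42.4
```

View pics/c9.png

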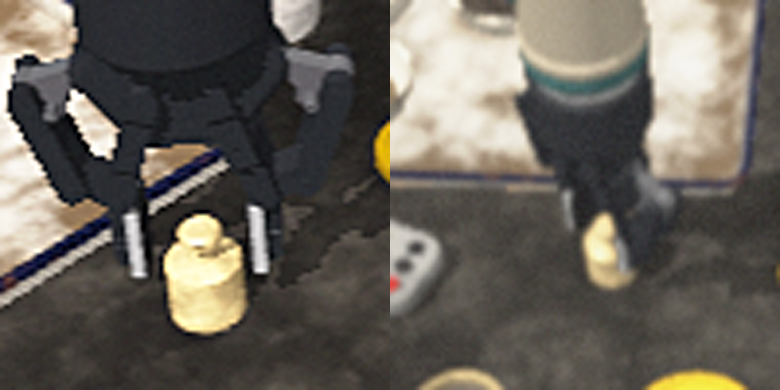

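No contact, so the tips really are about 10 mm behind the reported TCP at this opening. Going lower, then closing.

Request:
send_rows(
  commands=[
    [42,0,0,3,0],
    [42,0,0,6,0],
    [42,0,0,8,0],
    [42,0,0,9,0],
    [42,0,0,9,0],
  ],
)

```text
clock: 3.8
eef_pos: [590.6, 23.5, 2.5]
tool_rot: [3.141, -0.001, -0.001]
force: [-0.1, -0.0, -0.4]
width: 42.1
```

Request:
send_rows(
  commands=[
    [25,0,0,0,0],
    [25,0,0,0,0],
    [25,0,0,0,0],
    [25,0,0,0,0],
    [25,0,0,0,0],
  ],
)

```text
clock: 4.3
eef_pos: [590.5, 23.5, 2.9]
tool_rot: [3.141, -0.001, -0.001]
force: [-1.6, -0.7, 6.4]
width: 29.0
```

```bash
python3 look.py g side scene wrist;  python3 - <<'E'
import cv2
im=cv2.imread("pics/side_g.png"); a=cv2.resize(im[250:350,220:320],None,fx=3.9,fy=3.9,interpolation=cv2.INTER_CUBIC)
im=cv2.imread("pics/wrist_g.png"); b=cv2.resize(im[230:400,230:400],None,fx=390/170,fy=390/170,interpolation=cv2.INTER_CUBIC)
cv2.imwrite("pics/c10.png",cv2.hconcat([a,b]))
E
```

```text
4.3 [590.5  23.5   2.9] [ 3.141e+00 -1.000e-03 -1.000e-03] [-1.6 -0.7  6.4] 29.0
```

View pics/c10.png

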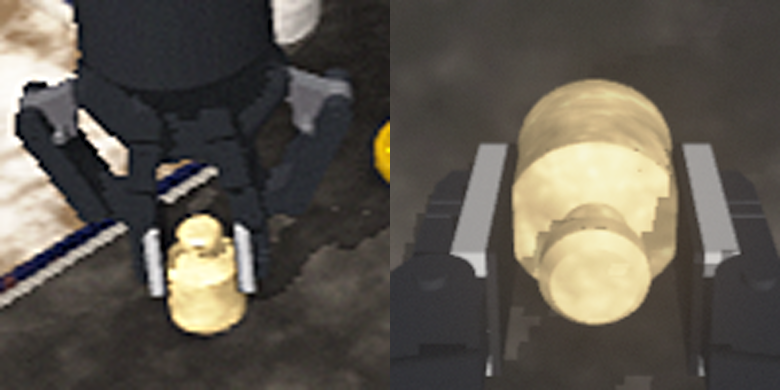

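The pads closed at 29 mm on the rounded shoulder, so they're still too high. Opening and going about 10 mm lower.

Request:
send_rows(
  commands=[
    [44,0,0,0,0],
    [44,0,0,0,0],
    [44,0,0,3,0],
    [44,0,0,6,0],
    [44,0,0,8,0],
  ],
)

```text
clock: 4.95
eef_pos: [590.3, 23.4, -5.6]
tool_rot: [3.141, -0.001, -0.001]
force: [-0.5, -0.4, -0.2]
width: 44.3
```

Request:
send_rows(
  commands=[
    [44,0,0,2,0],
    [44,0,0,3,0],
    [44,0,0,3,0],
  ],
)

```text
clock: 5.25
eef_pos: [590.1, 23.4, -8.9]
tool_rot: [3.141, -0.0, -0.001]
force: [0.5, -0.6, 0.2]
width: 43.7
```

```bash
python3 look.py h side scene wrist;  python3 - <<'E'
import cv2
im=cv2.imread("pics/side_h.png"); a=cv2.resize(im[250:350,220:320],None,fx=3.9,fy=3.9,interpolation=cv2.INTER_CUBIC)
im=cv2.imread("pics/wrist_h.png"); b=cv2.resize(im[230:400,230:400],None,fx=390/170,fy=390/170,interpolation=cv2.INTER_CUBIC)
cv2.imwrite("pics/c11.png",cv2.hconcat([a,b]))
E
```

```text
5.25 [590.1  23.4  -8.9] [ 3.141e+00 -0.000e+00 -1.000e-03] [ 0.5 -0.6  0.2] 43.7
```

View pics/c11.png

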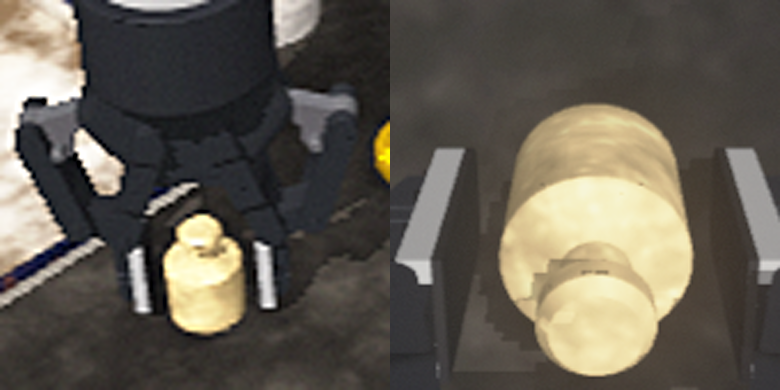

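Request:
send_rows(
  commands=[
    [24,0,0,0,0],
    [24,0,0,0,0],
    [24,0,0,0,0],
    [24,0,0,0,0],
    [24,0,0,0,0],
  ],
)

```text
clock: 5.9
eef_pos: [590.4, 23.5, -8.1]
tool_rot: [3.141, -0.001, -0.001]
force: [-1.0, -0.8, 5.2]
width: 29.1
```

```bash
python3 look.py i side wrist;  python3 - <<'E'
import cv2
im=cv2.imread("pics/side_i.png"); a=cv2.resize(im[250:350,220:320],None,fx=3.9,fy=3.9,interpolation=cv2.INTER_CUBIC)
im=cv2.imread("pics/wrist_i.png"); b=cv2.resize(im[230:400,230:400],None,fx=390/170,fy=390/170,interpolation=cv2.INTER_CUBIC)
cv2.imwrite("pics/c12.png",cv2.hconcat([a,b]))
E
```

```text
5.9 [590.4  23.5  -8.1] [ 3.141e+00 -1.000e-03 -1.000e-03] [-1.  -0.8  5.2] 29.1
```

View pics/c12.png

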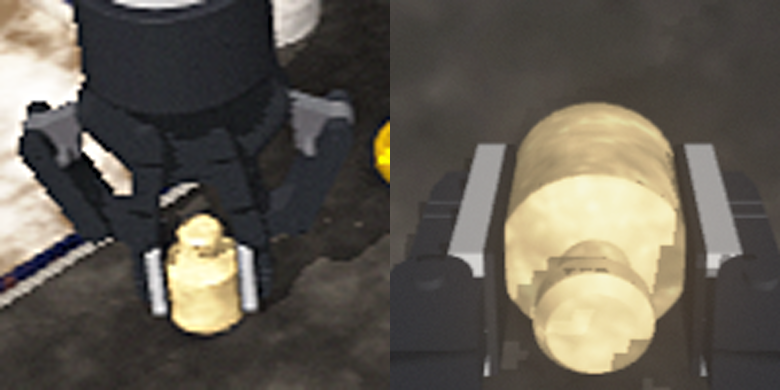

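Request:
send_rows(
  commands=[
    [24,0,0,-5,0],
    [24,0,0,-15,0],
    [24,0,0,-28,0],
    [24,-8,8,-35,0],
    [24,-20,18,-36,0],
  ],
)

```text
clock: 6.5
eef_pos: [571.4, 5.4, 29.6]
tool_rot: [3.142, -0.005, 0.0]
force: [0.3, -0.8, -2.4]
width: 29.4
```

Request:
send_rows(
  commands=[
    [24,-20,18,0,0],
    [24,-42,39,0,0],
    [24,-64,60,0,0],
    [24,-80,74,0,0],
    [24,-84,78,0,0],
  ],
)

```text
clock: 7.0
eef_pos: [484.2, -75.4, 29.7]
tool_rot: [3.14, -0.002, -0.004]
force: [-0.5, -0.8, -2.2]
width: 29.4
```

```bash
python3 look.py j side wrist;  python3 - <<'E'
import cv2
im=cv2.imread("pics/side_j.png"); a=cv2.resize(im[230:330,270:370],None,fx=3.9,fy=3.9,interpolation=cv2.INTER_CUBIC)
im=cv2.imread("pics/wrist_j.png"); b=cv2.resize(im[200:400,220:420],None,fx=390/200,fy=390/200,interpolation=cv2.INTER_CUBIC)
cv2.imwrite("pics/c13.png",cv2.hconcat([a,b]))
E
```

```text
7.0 [484.2 -75.4  29.7] [ 3.14e+00 -2.00e-03 -4.00e-03] [-0.5 -0.8 -2.2] 29.4
```

View pics/c13.png

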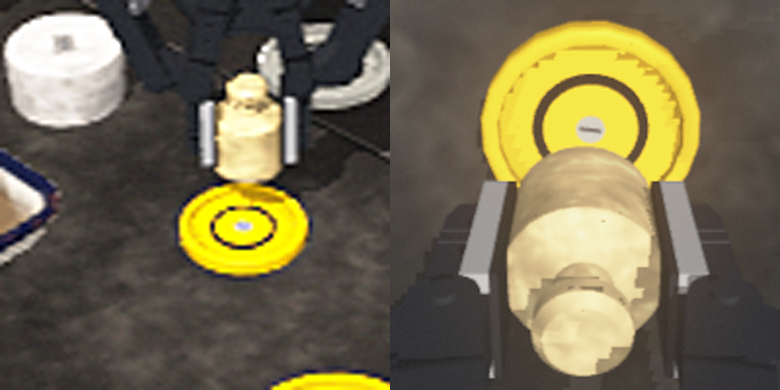

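Run:
```python
from h import *
s=ctrl.read_state(); print(s["eef_pos"].round(1))
print("nest wrist",ray("wrist",322.6,265.6,4),"knob wrist",ray("wrist",318.5,370,83), "side nest",ray("side",270+242/3.9,230+227/3.9,4),"knob side",ray("side",270+247/3.9,230+88/3.9,80))
im=cv2.imread("pics/side_j.png")
```

```text
[487.1 -73.6  29.7]
nest wrist [490.  -68.7] knob wrist [487.5 -71.8] side nest [485.7 -71.5] knob side [482.2 -77.3]
```

Request:
send_rows(
  commands=[
    [24,3,-4,6,0],
    [24,3,-4,16,0],
    [24,3,-4,24,0],
    [24,3,-4,28,0],
    [24,3,-4,30,0],
  ],
)

```text
clock: 7.6
eef_pos: [489.9, -69.3, -1.3]
tool_rot: [3.141, -0.004, -0.001]
force: [-1.0, 0.5, -2.2]
width: 29.7
```

Request:
send_rows(
  commands=[
    [24,0,0,2,0],
    [24,0,0,3,0],
    [24,0,0,3,0],
  ],
)

```text
clock: 7.9
eef_pos: [489.9, -69.3, -4.0]
tool_rot: [3.141, -0.004, -0.001]
force: [-1.7, -0.2, -1.7]
width: 29.5
```

```bash
python3 look.py k side wrist;  python3 - <<'E'
import cv2
im=cv2.imread("pics/side_k.png"); a=cv2.resize(im[230:330,270:370],None,fx=3.9,fy=3.9,interpolation=cv2.INTER_CUBIC)
im=cv2.imread("pics/wrist_k.png"); b=cv2.resize(im[200:400,220:420],None,fx=390/200,fy=390/200,interpolation=cv2.INTER_CUBIC)
cv2.imwrite("pics/c14.png",cv2.hconcat([a,b]))
E
```

```text
7.9 [489.9 -69.3  -4. ] [ 3.141e+00 -4.000e-03 -1.000e-03] [-1.7 -0.2 -1.7] 29.5
```

View pics/c14.png

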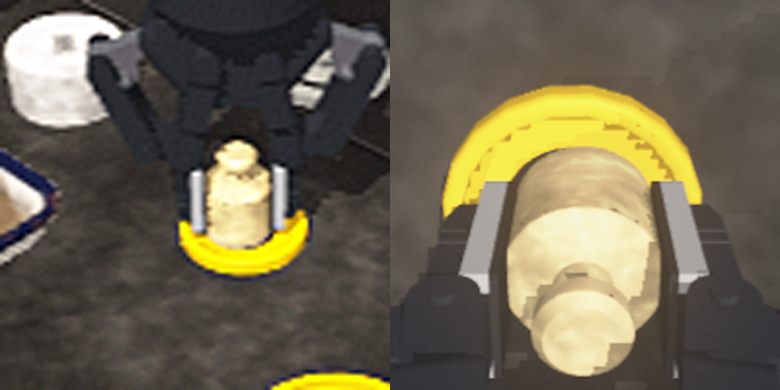

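Request:
send_rows(
  commands=[
    [24,-1,0,1,0],
    [24,-1,0,2,0],
    [24,-1,0,2,0],
  ],
)

```text
clock: 8.3
eef_pos: [490.0, -69.2, -4.2]
tool_rot: [3.141, -0.007, -0.001]
force: [-1.5, 0.8, 17.2]
width: 29.8
```

Seated (contact force at z ≈ -4.2). Release and rise.

Request:
send_rows(
  commands=[
    [44,0,0,0,0],
    [44,0,0,0,0],
    [44,0,0,0,0],
    [44,0,0,-20,0],
    [44,0,0,-50,0],
  ],
)

```text
clock: 8.8
eef_pos: [488.1, -69.1, 44.8]
tool_rot: [-3.142, -0.002, -0.001]
force: [0.7, -0.1, -0.2]
width: 44.0
```

Request:
send_rows(
  commands=[
    [85,0,0,-30,0],
    [85,10,-40,-50,0],
    [85,20,-80,-55,0],
    [85,30,-120,-55,0],
    [85,40,-160,-55,0],
  ],
)

```text
clock: 9.3
eef_pos: [528.5, 92.3, 100.1]
tool_rot: [-3.142, -0.003, -0.001]
force: [0.7, 0.0, -0.8]
width: 84.9
```

```bash
python3 look.py l side wrist
```

```text
9.3 [528.5  92.3 100.1] [-3.142e+00 -3.000e-03 -1.000e-03] [ 0.7  0.  -0.8] 84.9
```

View pics/side_l.png

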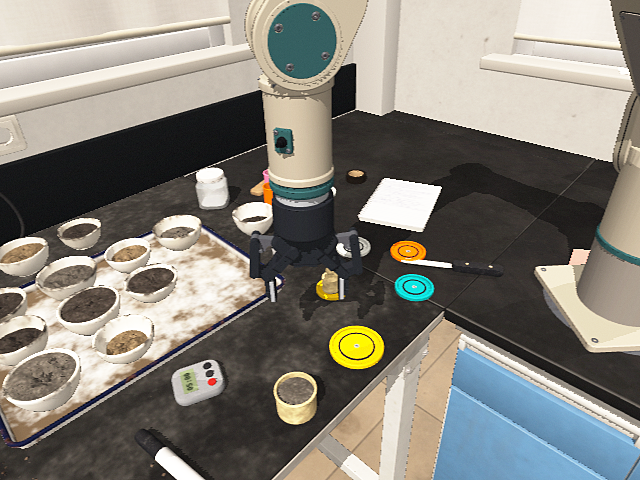

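View pics/wrist_l.png

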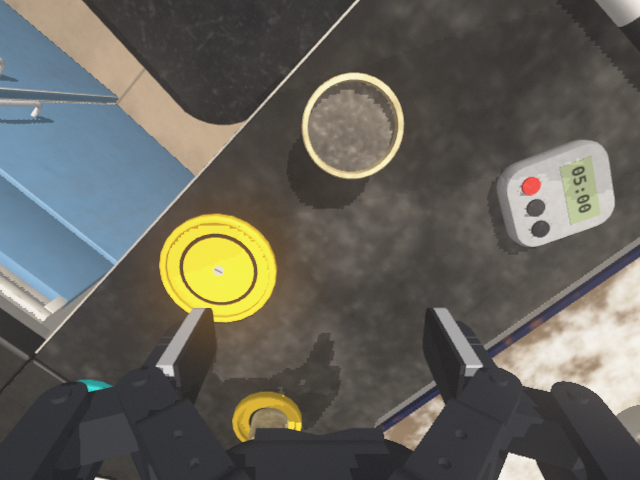

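Run:
```python
from h import *
print(ctrl.read_state()["eef_pos"].round(1))
print("cup wrist",ray("wrist",353,126,40),"cupN wrist",ray("wrist",218.5,270.5,4),"timer",ray("wrist",556,194,18), ray("wrist",500,230,0))
p=cv2.imread("pics/wrist_l.png");h=cv2.cvtColor(p,cv2.COLOR_BGR2HSV);
m=cv2.inRange(h,(15,50,120),(40,160,255));m[:, :290]=0;m[:, 420:]=0;m[200:]=0
c=max(cv2.findContours(m,0,1)[0],key=cv2.contourArea);e=cv2.fitEllipse(c);print(e,ray("wrist",*e[0],40))
```

```text
[529.4  98.9  99.8]
cup wrist [548.9 174.2] cupN wrist [456.5  69.3] timer [685.7 131.7] [662.5 101. ]
((352.4967041015625, 125.25093078613281), (101.35470581054688, 106.36773681640625), 16.165922164916992) [548.6 174.6]
```

Request:
send_rows(
  commands=[
    [85,5,-20,0,0],
    [85,14,-55,5,0],
    [85,19,-75,20,0],
    [85,19,-75.5,35,0],
    [85,19,-75.5,40,0],
  ],
)

```text
clock: 9.9
eef_pos: [546.6, 174.8, 58.5]
tool_rot: [-3.138, -0.002, 0.01]
force: [0.5, -0.2, 1.0]
width: 84.9
```

```bash
python3 look.py m side wrist
```

```text
9.9 [546.6 174.8  58.5] [-3.138e+00 -2.000e-03  1.000e-02] [ 0.5 -0.2  1. ] 84.9
```

View pics/side_m.png

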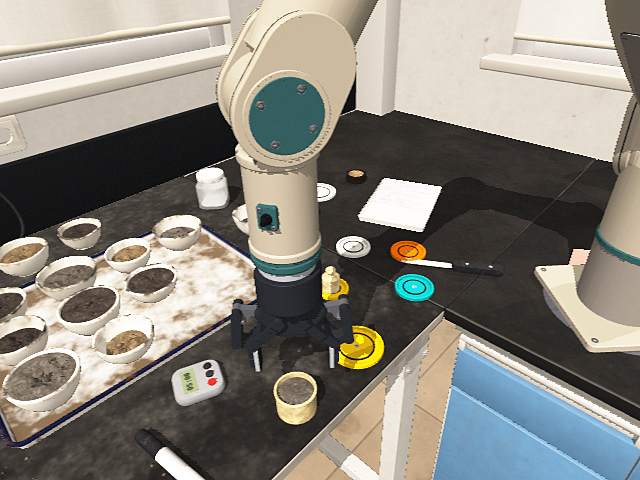

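View pics/wrist_m.png

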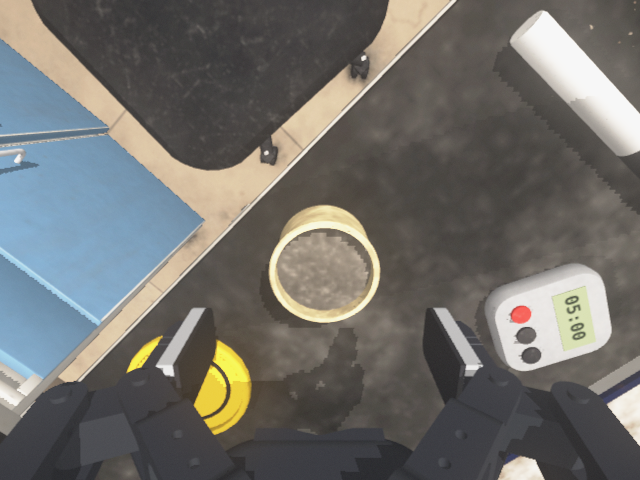

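Run:
```python
from h import *
print(ctrl.read_state()["eef_pos"].round(1),ray("wrist",325,271,40))
```

```text
[547.  173.5  59.3] [550.9 178.3]
```

Request:
send_rows(
  commands=[
    [85,0,0,15,0],
    [85,0,0,30,0],
    [85,0,0,45,0],
    [85,0,0,58,0],
    [85,0,0,62,0],
  ],
)

```text
clock: 10.5
eef_pos: [545.9, 173.2, -4.8]
tool_rot: [-3.139, 0.001, 0.008]
force: [-0.6, -1.2, -0.1]
width: 85.5
```

```bash
python3 look.py n side wrist;  python3 - <<'E'
import cv2
im=cv2.imread("pics/side_n.png"); a=cv2.resize(im[310:440,230:360],None,fx=3,fy=3,interpolation=cv2.INTER_CUBIC)
im=cv2.imread("pics/wrist_n.png"); b=cv2.resize(im[200:460,190:450],None,fx=390/260,fy=390/260,interpolation=cv2.INTER_CUBIC)
cv2.imwrite("pics/c15.png",cv2.hconcat([a,b]))
E
```

```text
10.5 [545.9 173.2  -4.8] [-3.139e+00  1.000e-03  8.000e-03] [-0.6 -1.2 -0.1] 85.5
```

View pics/c15.png

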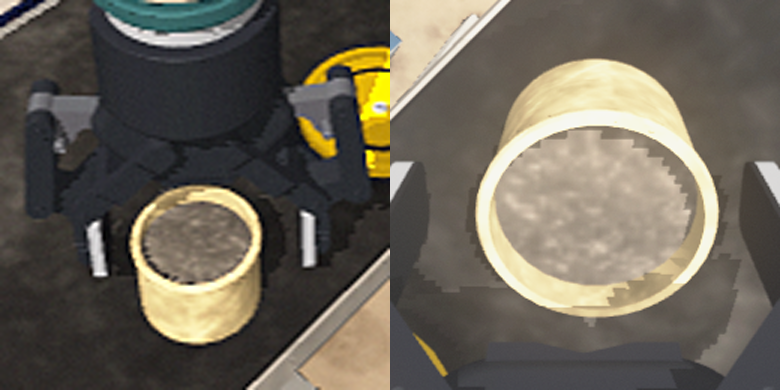

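Run:
```python
from h import *
print(ctrl.read_state()["eef_pos"].round(1),ray("wrist",328,342,40))
for p in((262.3,401.7),(333,398)): print(rayy("side",*p,173),rayy("side",*p,184))
print("cup side",ray("side",230+197/3,310+240/3,40))
```

```text
[546.6 173.5  -3.8] [550.4 179.4]
[594.7 173.   11.5] [592.4 184.   26.1]
[497.3 173.   12.6] [497.8 184.   27.2]
cup side [547.1 178.5]
```

Request:
send_rows(
  commands=[
    [85,1,-2,3,0],
    [85,2,-4,6,0],
    [85,2,-4,9,0],
    [85,2,-4,9,0],
  ],
)

```text
clock: 11.0
eef_pos: [548.4, 177.7, -12.9]
tool_rot: [-3.139, -0.0, 0.008]
force: [-1.2, -0.4, 0.1]
width: 84.8
```

Request:
send_rows(
  commands=[
    [48,0,0,0,0],
    [48,0,0,0,0],
    [48,0,0,0,0],
    [48,0,0,0,0],
    [48,0,0,0,0],
  ],
)

```text
clock: 11.5
eef_pos: [548.7, 177.7, -12.3]
tool_rot: [-3.139, -0.001, 0.008]
force: [-0.8, -0.6, 5.7]
width: 55.3
```

```bash
python3 look.py o side wrist;  python3 - <<'E'
import cv2
im=cv2.imread("pics/side_o.png"); a=cv2.resize(im[310:440,230:360],None,fx=3,fy=3,interpolation=cv2.INTER_CUBIC)
im=cv2.imread("pics/wrist_o.png"); b=cv2.resize(im[200:460,190:450],None,fx=390/260,fy=390/260,interpolation=cv2.INTER_CUBIC)
cv2.imwrite("pics/c16.png",cv2.hconcat([a,b]))
E
```

```text
11.5 [548.7 177.7 -12.3] [-3.139e+00 -1.000e-03  8.000e-03] [-0.8 -0.6  5.7] 55.3
```

View pics/c16.png

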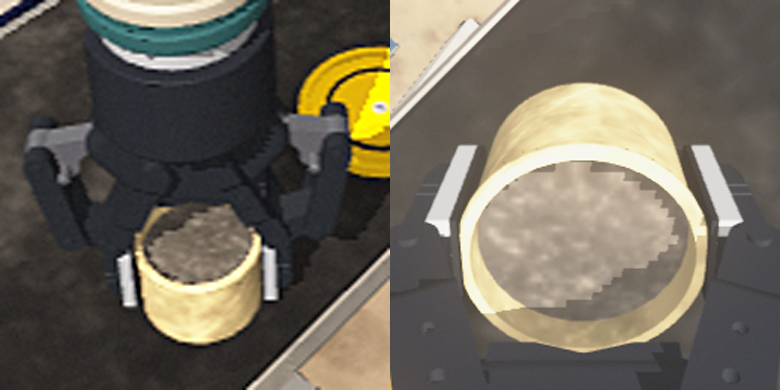

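Request:
send_rows(
  commands=[
    [48,0,0,-4,0],
    [48,0,0,-12,0],
    [48,0,0,-24,0],
    [48,0,0,-34,0],
    [48,0,0,-40,0],
  ],
)

```text
clock: 12.1
eef_pos: [549.3, 177.8, 29.2]
tool_rot: [-3.138, -0.003, 0.008]
force: [0.3, -0.4, -0.6]
width: 55.2
```

Request:
send_rows(
  commands=[
    [48,-10,12,0,0],
    [48,-28,33,0,0],
    [48,-48,56,0,0],
    [48,-68,79,0,0],
    [48,-80,95,0,0],
  ],
)

```text
clock: 12.6
eef_pos: [468.1, 80.4, 29.1]
tool_rot: [-3.139, -0.001, 0.007]
force: [0.5, 0.2, -0.9]
width: 55.3
```

```bash
python3 look.py p side wrist;  python3 - <<'E'
import cv2
im=cv2.imread("pics/side_p.png"); a=cv2.resize(im[270:400,290:420],None,fx=3,fy=3,interpolation=cv2.INTER_CUBIC)
im=cv2.imread("pics/wrist_p.png"); b=cv2.resize(im[160:420,190:450],None,fx=390/260,fy=390/260,interpolation=cv2.INTER_CUBIC)
cv2.imwrite("pics/c17.png",cv2.hconcat([a,b]))
E
```

```text
12.6 [468.1  80.4  29.1] [-3.139e+00 -1.000e-03  7.000e-03] [ 0.5  0.2 -0.9] 55.3
```

View pics/c17.png

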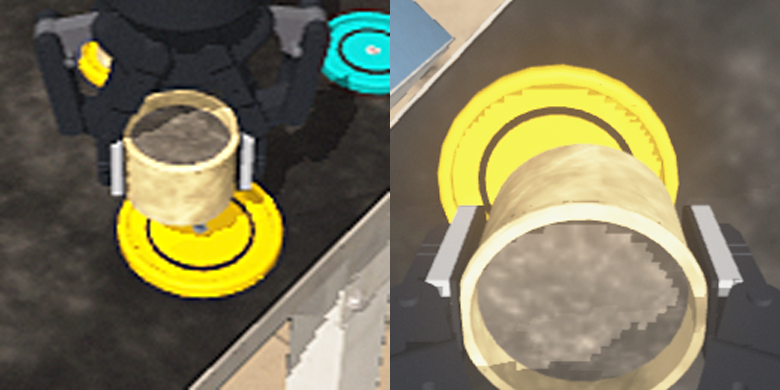

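Run:
```python
from h import *
s=ctrl.read_state(); print(s["eef_pos"].round(1))
P=ctrl.camera_params("wrist")
im=cv2.imread("pics/wrist_p.png")
# nest top-edge row at z=8 gives far(+y) edge; x from mid edges
print("nest +y edge",ray("wrist",190+165/1.5,160+65/1.5,8), "nest xc", ray("wrist",302.7,250,8), "rim xc",ray("wrist",318.3,355,81.5),"rim +y edge",ray("wrist",318,160+203/1.5,81.5))
print("side nest",ray("side",356.5,345.5,4),"rim", ray("side",290+181/3,270+128/3,81.5))
```

```text
[467.7  79.2  29. ]
nest +y edge [459.  119.3] nest xc [460.1  94.8] rim xc [468.2  86.2] rim +y edge [468.  108.2]
side nest [454.7  70.9] rim [465.9  78.6]
```

Request:
send_rows(
  commands=[
    [48,-5,3,5,0],
    [48,-10,7,14,0],
    [48,-10,7,24,0],
    [48,-10,7,31,0],
    [48,-10,7,34,0],
  ],
)

```text
clock: 13.2
eef_pos: [458.5, 73.3, -5.4]
tool_rot: [-3.139, -0.001, 0.005]
force: [-0.3, -0.3, -0.8]
width: 54.6
```

```bash
python3 look.py q side wrist;  python3 - <<'E'
import cv2
im=cv2.imread("pics/side_q.png"); a=cv2.resize(im[270:400,290:420],None,fx=3,fy=3,interpolation=cv2.INTER_CUBIC)
im=cv2.imread("pics/wrist_q.png"); b=cv2.resize(im[160:420,190:450],None,fx=390/260,fy=390/260,interpolation=cv2.INTER_CUBIC)
cv2.imwrite("pics/c18.png",cv2.hconcat([a,b]))
E
```

```text
13.2 [458.5  73.3  -5.4] [-3.139e+00 -1.000e-03  5.000e-03] [-0.3 -0.3 -0.8] 54.6
```

View pics/c18.png

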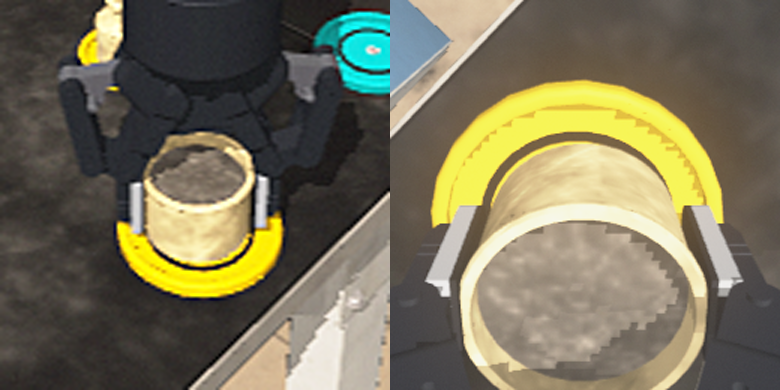

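Request:
send_rows(
  commands=[
    [48,0,-2,1,0],
    [48,0,-2,2,0],
    [48,0,-2,3,0],
    [48,0,-2,4,0],
    [48,0,-2,4,0],
  ],
)

```text
clock: 13.8
eef_pos: [458.3, 75.4, -8.4]
tool_rot: [-3.139, -0.001, 0.006]
force: [-2.0, 0.7, 14.2]
width: 55.3
```

Seated. Release, check from above, then go on to the steel cup.

Request:
send_rows(
  commands=[
    [80,0,0,0,0],
    [80,0,0,0,0],
    [80,0,0,0,0],
    [80,0,0,-15,0],
    [80,0,0,-45,0],
  ],
)

```text
clock: 14.3
eef_pos: [456.7, 75.1, 35.6]
tool_rot: [-3.14, 0.003, 0.007]
force: [1.1, -0.4, 0.4]
width: 80.2
```

Request:
send_rows(
  commands=[
    [80,0,0,-45,0],
    [80,0,0,-90,0],
    [80,10,50,-100,0],
    [80,20,100,-100,0],
    [80,30,150,-100,0],
  ],
)

```text
clock: 14.8
eef_pos: [487.8, -72.8, 136.0]
tool_rot: [-3.14, 0.002, 0.008]
force: [1.0, 0.1, -0.6]
width: 80.1
```

Request:
send_rows(
  commands=[
    [70,10,50,0,0],
    [70,20,100,0,0],
    [70,30,150,0,0],
    [70,35,190,0,0],
    [70,35,190,0,0],
  ],
)

```text
clock: 15.3
eef_pos: [523.2, -271.5, 134.5]
tool_rot: [3.138, 0.003, -0.003]
force: [-0.9, 0.1, -0.0]
width: 70.0
```

```bash
python3 look.py r side wrist
```

```text
15.3 [ 523.2 -271.5  134.5] [ 3.138e+00  3.000e-03 -3.000e-03] [-0.9  0.1 -0. ] 70.0
```

View pics/side_r.png

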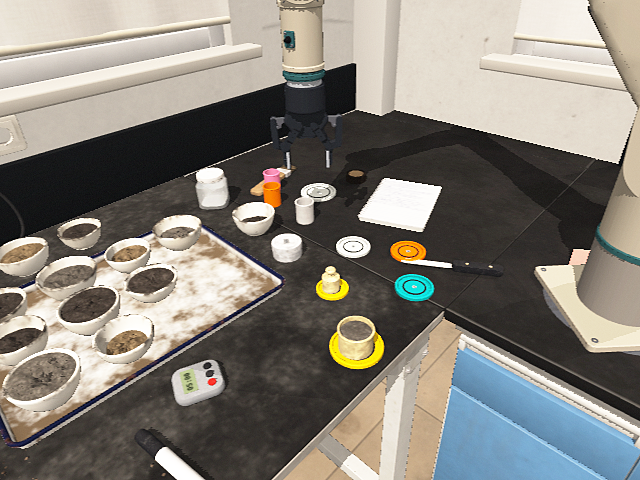

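View pics/wrist_r.png

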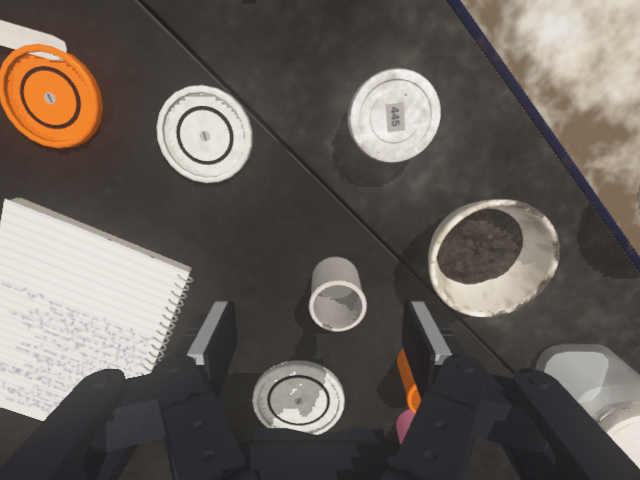

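Run:
```python
from h import *
print(ctrl.read_state()["eef_pos"].round(1))
print("steel",ray("wrist",338,304.5,50),"steelN",ray("wrist",204.5,135.5,4),"tinN",ray("wrist",298,401,4),"tin",ray("wrist",398,108,34),"bowl",ray("wrist",494,257,49),"orange",ray("wrist",408,375,50))
# cup & weight in nests, side & scene
S=cv2.imread("pics/side_r.png"); cv2.imwrite("pics/c19.png",cv2.resize(S[255:375,300:400],None,fx=5,fy=5,interpolation=cv2.INTER_CUBIC))
```

```text
[ 523.6 -263.5  134.9]
steel [ 538.4 -315.2] steelN [ 437.9 -198.7] tinN [ 504.7 -446.7] tin [ 575.5 -178.7] bowl [ 647.3 -277.4] orange [ 594.9 -377.5]
```

View pics/c19.png

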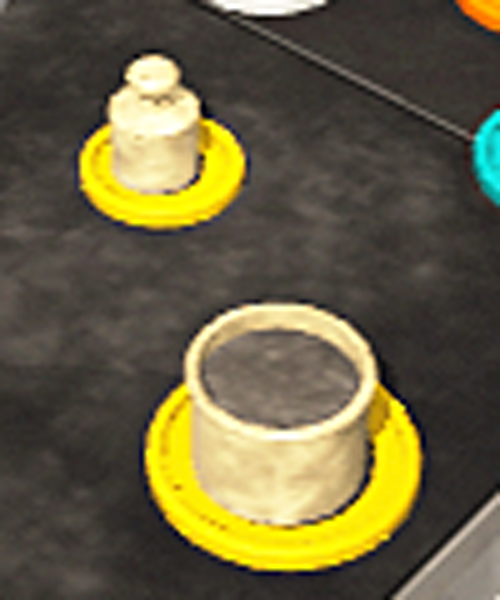

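```bash
python3 look.py s wrist
python3 - <<'E'
from h import *
print(ctrl.read_state()["eef_pos"].round(1))
p=cv2.imread("pics/wrist_s.png"); cv2.imwrite("pics/c20.png",p[60:460,120:600])
E
```

```text
15.4 [ 523.6 -263.5  134.9] [-3.14e+00  3.00e-03  5.00e-03] [-0.5  0.3  0.5] 70.3
[ 523.9 -261.6  135.2]
```

View pics/c20.png

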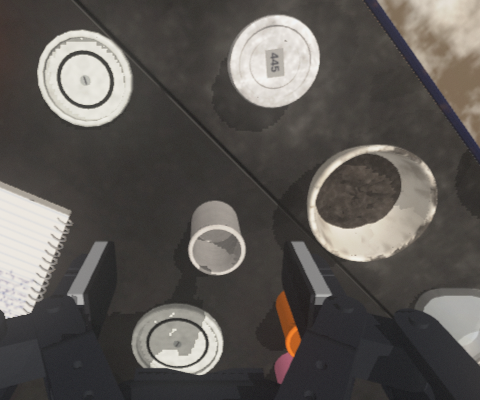

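Run:
```python
from h import *
print(ctrl.read_state()["eef_pos"].round(1))
print("steel",ray("wrist",337,311,50),"steelN",ray("wrist",205,140,4),"tinN",ray("wrist",297.5,404,4),"tin",ray("wrist",395,121,34),"bowl",ray("wrist",492,263,49),"orange",ray("wrist",408,380,50))
```

```text
[ 523.9 -261.6  135.2]
steel [ 538.3 -318.8] steelN [ 438.  -200.3] tinN [ 505.1 -448.6] tin [ 574.3 -184.7] bowl [ 647.1 -279.8] orange [ 596.1 -380.4]
```

Request:
send_rows(
  commands=[
    [66,5,20,0,8],
    [66,13,50,10,15],
    [66,13.5,58,40,15],
    [66,13.5,58.5,70,15],
    [66,13.5,58.5,75,15],
  ],
)

```text
clock: 15.95
eef_pos: [535.4, -316.7, 56.9]
tool_rot: [-3.138, 0.01, -0.251]
force: [-0.8, 0.7, 0.2]
width: 65.8
```

```bash
cat >> h.py <<'E'
def tool_delta(dx,dy,dz):
    from scipy.spatial.transform import Rotation as R
    s=ctrl.read_state(); M=R.from_euler("xyz",s["tool_rot"]).as_matrix()
    return (M.T@np.array([dx,dy,dz])).round(1)
E
sleep 0; python3 look.py t wrist side; python3 look.py t2 wrist;  python3 - <<'E'
import cv2
im=cv2.imread("pics/side_t.png"); a=cv2.resize(im[140:270,230:360],None,fx=3,fy=3,interpolation=cv2.INTER_CUBIC)
im=cv2.imread("pics/wrist_t2.png"); b=cv2.resize(im[160:420,190:450],None,fx=390/260,fy=390/260,interpolation=cv2.INTER_CUBIC)
cv2.imwrite("pics/c21.png",cv2.hconcat([a,b]))
E
```

```text
15.95 [ 535.4 -316.7   56.9] [-3.138  0.01  -0.251] [-0.8  0.7  0.2] 65.8
16.05 [ 537.6 -317.3   59.6] [-3.138  0.005 -0.251] [0.2 0.1 0. ] 65.8
```

View pics/c21.png

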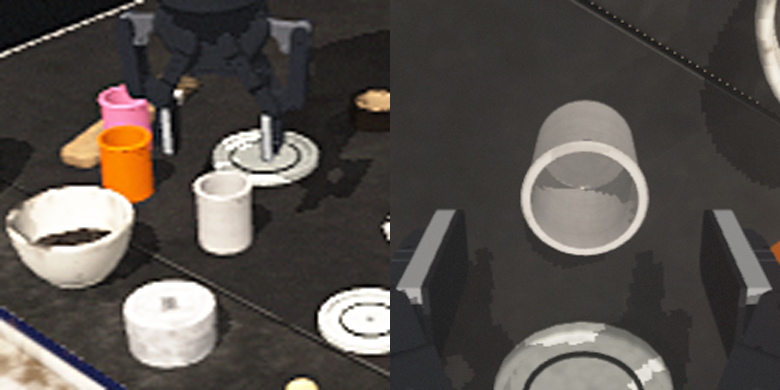

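Run:
```python
from h import *
e=ctrl.read_state()["eef_pos"];r=ray("wrist",320,292,50); print(e.round(1),r)
d=r-e[:2]; print(tool_delta(d[0],d[1],0))
```

```text
[ 538.5 -318.    60.8] [ 539.  -320.8]
[ 1.2  2.6 -0. ]
```

Request:
send_rows(
  commands=[
    [66,0.5,2.5,12,0],
    [66,0.5,2.5,28,0],
    [66,0.5,2.5,44,0],
    [66,0.5,2.5,58,0],
    [66,0.5,2.5,63,0],
  ],
)

```text
clock: 16.6
eef_pos: [536.8, -319.7, -4.7]
tool_rot: [-3.138, 0.006, -0.251]
force: [-0.0, 0.4, -0.1]
width: 65.8
```

```bash
python3 look.py u wrist side
python3 - <<'E'
import cv2
im=cv2.imread("pics/side_u.png"); a=cv2.resize(im[140:270,230:360],None,fx=3,fy=3,interpolation=cv2.INTER_CUBIC)
im=cv2.imread("pics/wrist_u.png"); b=cv2.resize(im[160:420,190:450],None,fx=390/260,fy=390/260,interpolation=cv2.INTER_CUBIC)
cv2.imwrite("pics/c22.png",cv2.hconcat([a,b]))
E
```

```text
16.6 [ 536.8 -319.7   -4.7] [-3.138  0.006 -0.251] [-0.   0.4 -0.1] 65.8
```

View pics/c22.png

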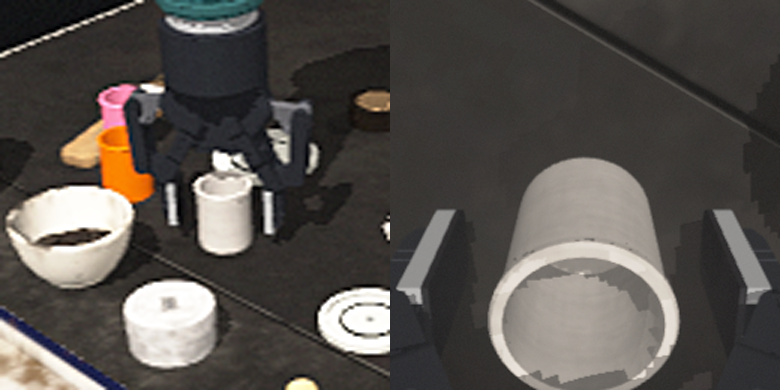

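Jaws straddle the steel cup well; closing.

Request:
send_rows(
  commands=[
    [34,0,0,0,0],
    [34,0,0,0,0],
    [34,0,0,0,0],
    [34,0,0,0,0],
    [34,0,0,0,0],
  ],
)

```text
clock: 17.2
eef_pos: [537.7, -320.0, -3.2]
tool_rot: [-3.138, 0.004, -0.251]
force: [-0.2, 0.7, 1.5]
width: 40.9
```

Request:
send_rows(
  commands=[
    [34,0,0,-5,0],
    [34,0,0,-15,0],
    [34,0,0,-30,0],
    [34,0,0,-42,0],
    [34,0,0,-46,0],
  ],
)

```text
clock: 17.7
eef_pos: [539.2, -320.7, 45.2]
tool_rot: [-3.139, 0.001, -0.251]
force: [0.9, 0.0, -0.8]
width: 41.0
```

```bash
python3 look.py v wrist side
python3 - <<'E'
from h import *
im=cv2.imread("pics/side_v.png"); a=cv2.resize(im[140:270,230:360],None,fx=3,fy=3,interpolation=cv2.INTER_CUBIC)
im=cv2.imread("pics/wrist_v.png"); b=cv2.resize(im[160:420,190:450],None,fx=390/260,fy=390/260,interpolation=cv2.INTER_CUBIC)
cv2.imwrite("pics/c23.png",cv2.hconcat([a,b]))
e=ctrl.read_state()["eef_pos"]; d=np.array([437,-203])-e[:2]; print(e,tool_delta(d[0],d[1],0))
E
```

```text
17.7 [ 539.2 -320.7   45.2] [-3.139e+00  1.000e-03 -2.510e-01] [ 0.9  0.  -0.8] 41.0
[ 538.47974705 -320.62943744   44.12236645] [-127.5  -88.7    0.5]
```

View pics/c23.png

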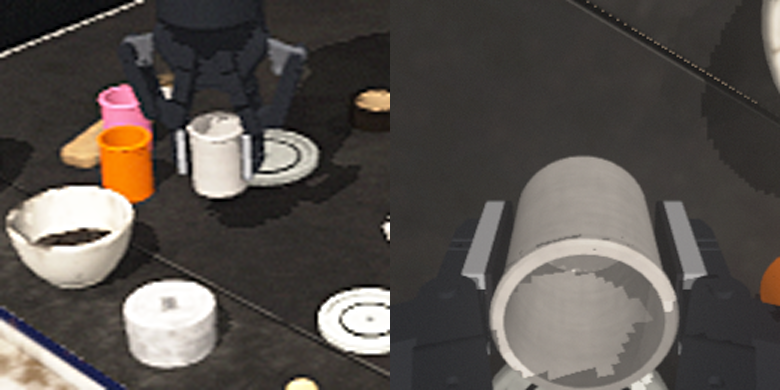

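Request:
send_rows(
  commands=[
    [34,-15,-10,0,0],
    [34,-45,-31,0,0],
    [34,-77,-53,0,0],
    [34,-106,-74,0,0],
    [34,-120,-83,0,0],
  ],
)

```text
clock: 18.3
eef_pos: [439.8, -207.4, 44.4]
tool_rot: [-3.138, 0.006, -0.249]
force: [0.5, 0.6, -1.3]
width: 41.0
```

```bash
python3 look.py w0 wrist side;python3 look.py w wrist side
python3 - <<'E'
from h import *
im=cv2.imread("pics/side_w.png"); a=cv2.resize(im[180:310,290:420],None,fx=3,fy=3,interpolation=cv2.INTER_CUBIC)
im=cv2.imread("pics/wrist_w.png"); b=cv2.resize(im[160:420,190:450],None,fx=390/260,fy=390/260,interpolation=cv2.INTER_CUBIC)
cv2.imwrite("pics/c24.png",cv2.hconcat([a,b]))
E
```

```text
18.3 [ 439.8 -207.4   44.4] [-3.138  0.006 -0.249] [ 0.5  0.6 -1.3] 41.0
18.4 [ 440.5 -208.1   44.5] [-3.139  0.006 -0.248] [-1.  -0.9 -0.6] 40.6
```

View pics/c24.png

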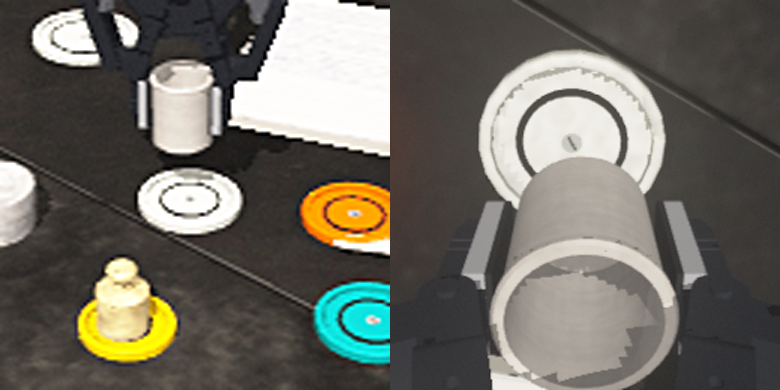

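Run:
```python
from h import *
e=ctrl.read_state()["eef_pos"]; print(e.round(1))
zt=50+e[2]+3.2
nw=ray("wrist",190+182/1.5,160+142/1.5,4); rw=ray("wrist",190+194/1.5,160+311/1.5,zt)
ns=ray("side",290+190/3,180+199/3,4); rs=ray("side",290+182/3,180+73/3,zt)
print("wrist nest",nw,"rim",rw,nw-rw); print("side",ns,rs,ns-rs)
d=((nw-rw)+(ns-rs))/2; print(d,tool_delta(d[0],d[1],0))
```

```text
[ 443.7 -210.8   44.7]
wrist nest [ 441.5 -204.6] rim [ 445.2 -208.2] [-3.7  3.6]
side [ 434.2 -203.8] [ 439.7 -215.4] [-5.5 11.6]
[-4.6  7.6] [-6.3 -6.2  0. ]
```

Request:
send_rows(
  commands=[
    [34,-4,-3,6,0],
    [34,-7.5,-6.3,18,0],
    [34,-7.5,-6.3,30,0],
    [34,-7.5,-6.3,38,0],
    [34,-7.5,-6.3,40,0],
  ],
)

```text
clock: 19.0
eef_pos: [437.6, -202.9, 3.4]
tool_rot: [-3.139, 0.003, -0.251]
force: [-0.7, -0.4, -0.9]
width: 41.1
```

```bash
python3 look.py x wrist side
python3 - <<'E'
from h import *
im=cv2.imread("pics/side_x.png"); a=cv2.resize(im[180:310,290:420],None,fx=3,fy=3,interpolation=cv2.INTER_CUBIC)
im=cv2.imread("pics/wrist_x.png"); b=cv2.resize(im[160:420,190:450],None,fx=390/260,fy=390/260,interpolation=cv2.INTER_CUBIC)
cv2.imwrite("pics/c25.png",cv2.hconcat([a,b])); print(ctrl.read_state()["eef_pos"])
E
```

```text
19.0 [ 437.6 -202.9    3.4] [-3.139e+00  3.000e-03 -2.510e-01] [-0.7 -0.4 -0.9] 41.1
[ 437.91056778 -202.85573133    4.14332316]
```

View pics/c25.png

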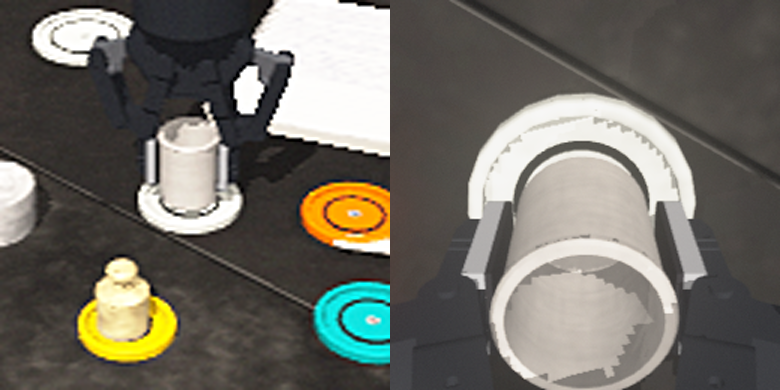

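Request:
send_rows(
  commands=[
    [34,0,-1,1,0],
    [34,0,-1,2,0],
    [34,0,-1,3,0],
    [34,0,-1,4,0],
    [34,0,-1,5,0],
  ],
)

```text
clock: 19.6
eef_pos: [438.3, -202.1, 0.5]
tool_rot: [-3.14, 0.001, -0.251]
force: [-4.7, 2.5, 27.8]
width: 40.6
```

Request:
send_rows(
  commands=[
    [66,0,0,-1,0],
    [66,0,0,-1,0],
    [66,0,0,-1,0],
    [66,0,0,-20,0],
    [66,0,0,-55,0],
  ],
)

```text
clock: 20.1
eef_pos: [436.7, -201.4, 54.3]
tool_rot: [-3.14, 0.006, -0.251]
force: [0.1, -0.4, -0.8]
width: 65.5
```

Run:
```python
from h import *
print([ray("side",*p,10) for p in((283,280),(240,254),(205,233))])
e=ctrl.read_state()["eef_pos"]; d=np.array([572.5,-230])-e[:2]; print(e,tool_delta(d[0],d[1],0))
```

```text
[array([576.2, -93.9]), array([ 666.8, -183.9]), array([ 753. , -268.9])]
[ 436.74797297 -201.42658039   54.31376987] [138.6  -6.   -0.8]
```

Request:
send_rows(
  commands=[
    [85,15,0,-20,0],
    [85,50,-2,-25,0],
    [85,90,-4,-25,0],
    [85,125,-5,-25,0],
    [85,138,-6,-25,0],
  ],
)

```text
clock: 20.6
eef_pos: [575.8, -230.5, 78.5]
tool_rot: [-3.139, 0.002, -0.251]
force: [-0.3, 0.3, 0.5]
width: 85.0
```

```bash
python3 look.py y0 wrist side;python3 look.py y wrist side
```

```text
20.6 [ 575.8 -230.5   78.5] [-3.139e+00  2.000e-03 -2.510e-01] [-0.3  0.3  0.5] 85.0
20.7 [ 573.9 -229.8   78. ] [-3.139  0.005 -0.251] [-0.4  0.7 -0.4] 85.1
```

View pics/side_y.png

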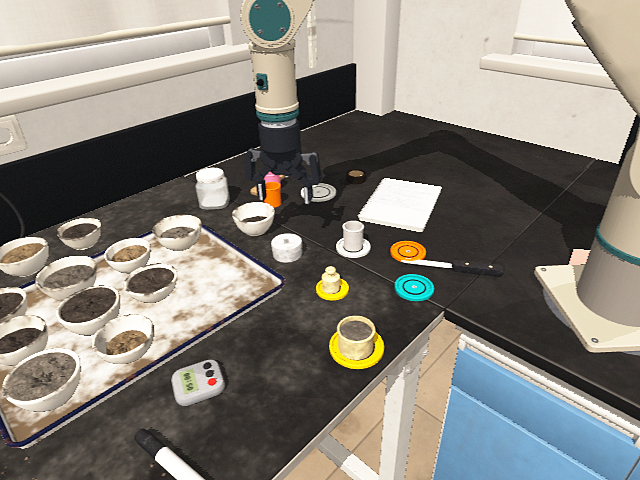

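View pics/wrist_y.png

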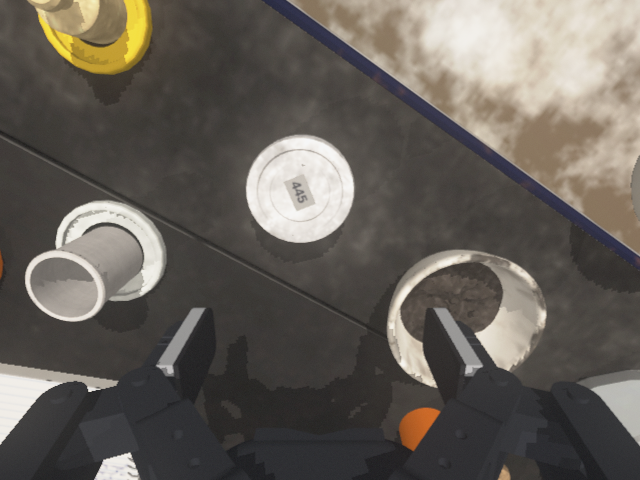

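Run:
```python
from h import *
e=ctrl.read_state()["eef_pos"];r=ray("wrist",300,188.5,34); print(e.round(1),r)
d=r-e[:2]; print(tool_delta(d[0],d[1],0))
```

```text
[ 570.7 -229.5   77.8] [ 571.7 -185.4]
[ -9.9 -43.    0.2]
```

Request:
send_rows(
  commands=[
    [85,-4,-16,5,0],
    [85,-8.7,-34,15,0],
    [85,-8.7,-38.5,25,0],
    [85,-8.7,-38.5,28,0],
    [85,-8.7,-38.5,28,0],
  ],
)

```text
clock: 21.3
eef_pos: [570.5, -191.1, 49.3]
tool_rot: [-3.141, 0.01, -0.251]
force: [-0.5, -0.4, 0.9]
width: 85.1
```

```bash
python3 look.py z0 side;python3 look.py z wrist side
python3 - <<'E'
from h import *
im=cv2.imread("pics/side_z.png"); a=cv2.resize(im[170:300,220:350],None,fx=3,fy=3,interpolation=cv2.INTER_CUBIC)
im=cv2.imread("pics/wrist_z.png"); b=cv2.resize(im[160:420,190:450],None,fx=390/260,fy=390/260,interpolation=cv2.INTER_CUBIC)
cv2.imwrite("pics/c26.png",cv2.hconcat([a,b])); print(ctrl.read_state()["eef_pos"])
E
```

```text
21.3 [ 570.5 -191.1   49.3] [-3.141  0.01  -0.251] [-0.5 -0.4  0.9] 85.1
21.35 [ 571.  -191.4   49.7] [-3.141  0.009 -0.252] [-0.3  0.2 -0.1] 85.2
[ 571.5484871  -191.29706244   50.16035746]
```

View pics/c26.png

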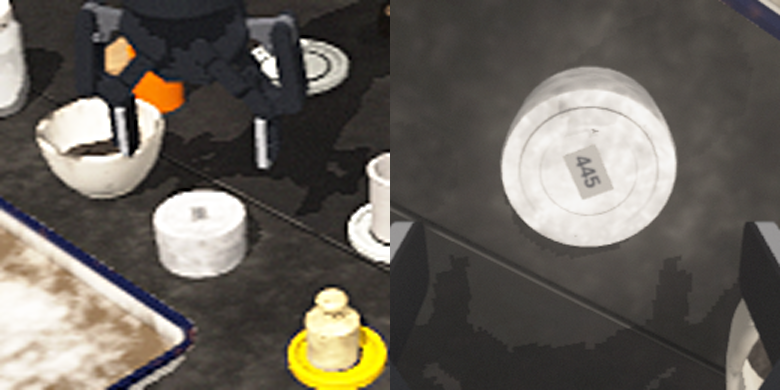

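Run:
```python
from h import *
e=ctrl.read_state()["eef_pos"];r=ray("wrist",322.7,271.3,34); print(e.round(1),r, "side",ray("side",220+200/3,170+211/3,34))
d=r-e[:2]; print(tool_delta(d[0],d[1],0))
```

```text
[ 571.5 -191.3   50.2] [ 575.5 -185.9] side [ 570.7 -191.2]
[ 2.5 -6.2 -0. ]
```

Request:
send_rows(
  commands=[
    [85,0.8,-3,12,0],
    [85,0.8,-3,28,0],
    [85,0.8,-3,44,0],
    [85,0.8,-3,56,0],
    [85,0.8,-3,61,0],
  ],
)

```text
clock: 21.95
eef_pos: [571.2, -188.0, -13.2]
tool_rot: [-3.141, 0.011, -0.252]
force: [-0.3, 0.3, 0.8]
width: 84.9
```

```bash
python3 look.py A0 side;python3 look.py A wrist side
python3 - <<'E'
from h import *
im=cv2.imread("pics/side_A.png"); a=cv2.resize(im[170:300,220:350],None,fx=3,fy=3,interpolation=cv2.INTER_CUBIC)
im=cv2.imread("pics/wrist_A.png"); b=cv2.resize(im[160:420,190:450],None,fx=390/260,fy=390/260,interpolation=cv2.INTER_CUBIC)
cv2.imwrite("pics/c27.png",cv2.hconcat([a,b])); print(ctrl.read_state()["eef_pos"])
E
```

```text
21.95 [ 571.2 -188.   -13.2] [-3.141  0.011 -0.252] [-0.3  0.3  0.8] 84.9
22.0 [ 571.3 -188.   -13.1] [-3.14   0.011 -0.252] [ 0.4 -0.   0.2] 84.9
[ 572.46507349 -188.17102191  -11.36527241]
```

View pics/c27.png

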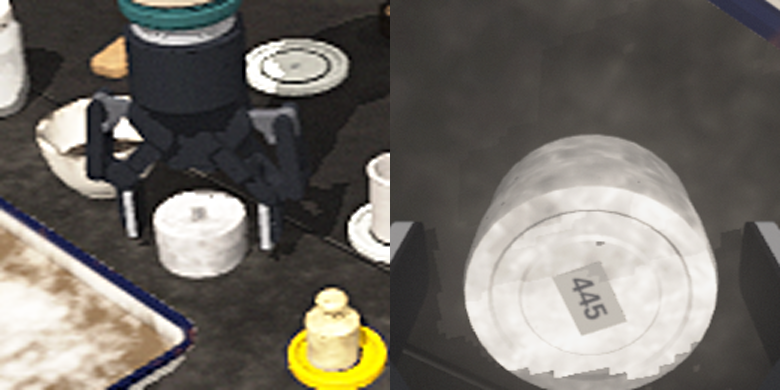

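Run:
```python
from h import *
e=ctrl.read_state()["eef_pos"];r=ray("wrist",324,353.5,34); print(e.round(1),r,r-e[:2])
a,b=ray("wrist",190+75/1.5,353,34),ray("wrist",190+328/1.5,353,34); print(a,b,np.hypot(*(a-b)))
```

```text
[ 572.5 -188.2  -11.4] [ 575.8 -186.4] [3.33492651 1.77102191]
[ 547.2 -179. ] [ 604.7 -193.4] 59.2757117207377
```

Request:
send_rows(
  commands=[
    [85,1,-1,1,0],
    [60,1,-1,2,0],
    [52,1,-1,2,0],
    [52,1,-1,2,0],
    [52,1,-1,2,0],
  ],
)

```text
clock: 22.6
eef_pos: [574.2, -187.5, -12.6]
tool_rot: [-3.14, 0.007, -0.252]
force: [-0.2, 0.6, 6.3]
width: 59.8
```

Request:
send_rows(
  commands=[
    [52,0,0,0,0],
    [52,0,0,-2,0],
    [52,0,0,-8,0],
    [52,0,0,-15,0],
    [52,0,0,-18,0],
  ],
)

```text
clock: 23.1
eef_pos: [574.9, -187.7, 6.3]
tool_rot: [-3.14, 0.006, -0.252]
force: [0.4, -0.1, -0.5]
width: 59.9
```

```bash
python3 look.py B0 side;python3 look.py B wrist side
python3 - <<'E'
from h import *
im=cv2.imread("pics/side_B.png"); a=cv2.resize(im[170:300,220:350],None,fx=3,fy=3,interpolation=cv2.INTER_CUBIC)
im=cv2.imread("pics/wrist_B.png"); b=cv2.resize(im[160:420,190:450],None,fx=390/260,fy=390/260,interpolation=cv2.INTER_CUBIC)
cv2.imwrite("pics/c28.png",cv2.hconcat([a,b])); print(ctrl.read_state()["eef_pos"])
E
```

```text
23.1 [ 574.9 -187.7    6.3] [-3.14   0.006 -0.252] [ 0.4 -0.1 -0.5] 59.9
23.15 [ 575.  -187.8    6.6] [-3.14   0.006 -0.252] [ 0.3 -0.2 -0.5] 60.1
[ 574.56765637 -187.70494347    5.78506337]
```

View pics/c28.png

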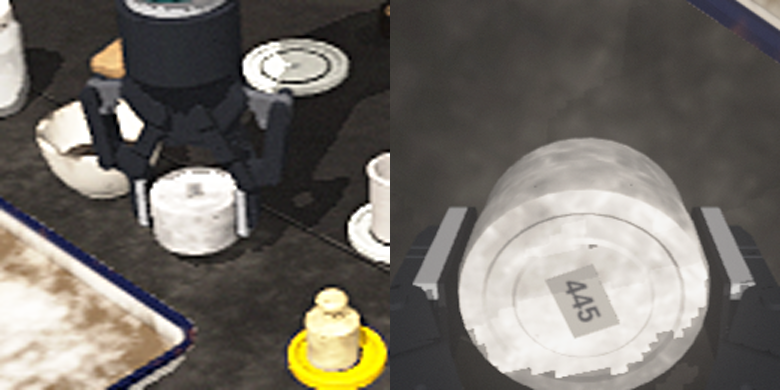

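Request:
send_rows(
  commands=[
    [52,0,0,-10,0],
    [52,0,0,-28,0],
    [52,0,0,-48,0],
    [52,0,0,-64,0],
    [52,0,0,-70,0],
  ],
)

```text
clock: 23.75
eef_pos: [576.1, -188.1, 77.9]
tool_rot: [-3.14, 0.004, -0.252]
force: [0.3, -0.3, 0.2]
width: 59.9
```

Run:
```python
from h import *
e=ctrl.read_state()["eef_pos"];d=np.array([503.5,-445])-e[:2]; print(e,tool_delta(*d,0))
```

```text
[ 576.12557639 -188.07729857   77.86746409] [ -6.3 266.9  -0.3]
```

Request:
send_rows(
  commands=[
    [52,0,15,0,0],
    [52,-1,45,0,0],
    [52,-2,80,0,0],
    [52,-3,115,0,0],
    [52,-3,140,0,0],
  ],
)

```text
clock: 24.25
eef_pos: [535.4, -327.3, 76.5]
tool_rot: [3.141, 0.006, -0.255]
force: [-0.8, -0.2, -0.8]
width: 60.1
```

Request:
send_rows(
  commands=[
    [52,-1,30,0,0],
    [52,-2,62,0,0],
    [52,-3,92,0,0],
    [52,-3,115,0,0],
    [52,-3,122,0,0],
  ],
)

```text
clock: 24.75
eef_pos: [497.9, -449.4, 75.2]
tool_rot: [3.138, 0.009, -0.261]
force: [-0.7, 0.2, -0.4]
width: 60.1
```

```bash
python3 look.py C0 side;python3 look.py C1 side; python3 look.py C wrist side
python3 - <<'E'
from h import *
im=cv2.imread("pics/side_C.png"); a=cv2.resize(im[100:230,260:390],None,fx=3,fy=3,interpolation=cv2.INTER_CUBIC)
im=cv2.imread("pics/wrist_C.png"); b=cv2.resize(im[120:380,190:450],None,fx=390/260,fy=390/260,interpolation=cv2.INTER_CUBIC)
cv2.imwrite("pics/c29.png",cv2.hconcat([a,b])); print(ctrl.read_state()["eef_pos"])
E
```

```text
24.75 [ 497.9 -449.4   75.2] [ 3.138  0.009 -0.261] [-0.7  0.2 -0.4] 60.1
24.8 [ 498.7 -448.5   75.4] [ 3.139  0.008 -0.26 ] [ 0.2 -1.  -0.7] 59.8
24.85 [ 500.  -446.    75.6] [ 3.141  0.008 -0.258] [ 0.1  0.7 -0.8] 60.1
[ 502.04559012 -442.9018044    76.23419506]
```

View pics/c29.png

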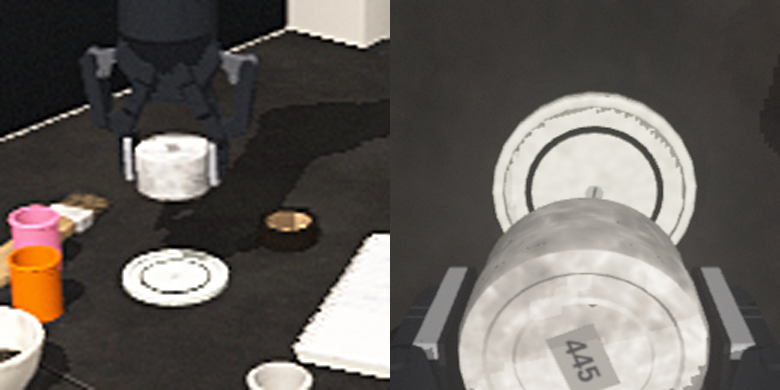

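```bash
python3 look.py D0 side
python3 - <<'E'
from h import *
print(ctrl.read_state()["eef_pos"].round(1))
P=ctrl.camera_params("wrist"); im=ctrl.get_image("wrist")[:,:,::-1]; cv2.imwrite("pics/wrist_D.png",im)
print(P["cam_to_world"][:3,3].round(1)); np.save("PD.npy",P["cam_to_world"])
b=cv2.resize(im[120:380,190:450],None,fx=2.3,fy=2.3,interpolation=cv2.INTER_CUBIC);cv2.imwrite("pics/c30.png",b)
E
```

```text
24.95 [ 502.  -442.9   76.2] [-3.141  0.007 -0.254] [0.1 1.9 0.7] 60.0
[ 502.5 -442.5   76.5]
[ 525.1 -361.5  231.2]
```

View pics/c30.png

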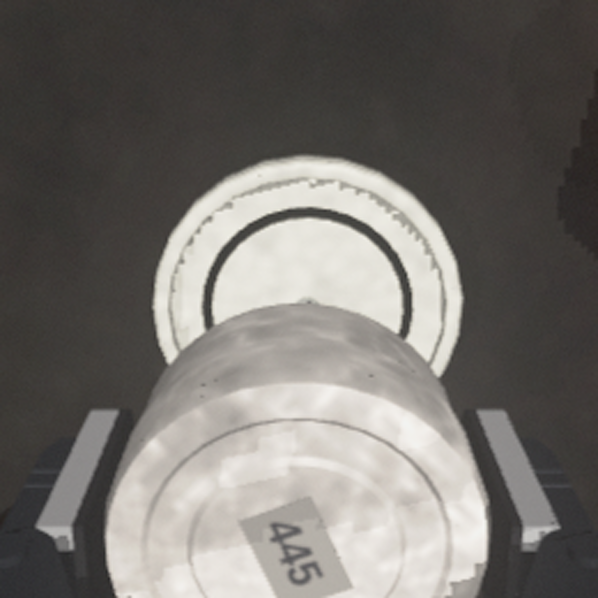

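Run:
```python
from h import *
P=ctrl.camera_params("wrist");P["cam_to_world"]=np.load("PD.npy")
n=ray("wrist",324.3,250.4,4,P); t=ray("wrist",190+298/2.3,330,34+89,P)
print("nest",n,"tin line",t)
e=ctrl.read_state()["eef_pos"]; print(e)
for tgt in (n,np.array([501.9,-455.5]),np.array([503.5,-452.5])): print(tool_delta(*(tgt-e[:2]),0))
```

```text
nest [ 505.1 -447.6] tin line [ 506.9 -430.2]
[ 502.67968253 -442.45599235   76.62422592]
[ 3.6  4.4 -0. ]
[ 2.5 12.8 -0. ]
[ 3.3  9.5 -0. ]
```

Request:
send_rows(
  commands=[
    [52,2,3,12,0],
    [52,3.4,6.6,30,0],
    [52,3.4,6.6,50,0],
    [52,3.4,6.6,66,0],
    [52,3.4,6.6,73,0],
  ],
)

```text
clock: 25.55
eef_pos: [502.4, -448.3, 0.4]
tool_rot: [-3.139, 0.01, -0.252]
force: [-0.6, 0.7, 0.4]
width: 59.7
```

```bash
python3 look.py E0 side;python3 look.py E1 side; python3 look.py E wrist side
python3 - <<'E'
from h import *
im=cv2.imread("pics/side_E.png"); a=cv2.resize(im[100:230,260:390],None,fx=3,fy=3,interpolation=cv2.INTER_CUBIC)
im=cv2.imread("pics/wrist_E.png"); b=cv2.resize(im[120:380,190:450],None,fx=390/260,fy=390/260,interpolation=cv2.INTER_CUBIC)
cv2.imwrite("pics/c31.png",cv2.hconcat([a,b])); print(ctrl.read_state()["eef_pos"])
E
```

```text
25.55 [ 5.024e+02 -4.483e+02  4.000e-01] [-3.139  0.01  -0.252] [-0.6  0.7  0.4] 59.7
25.6 [ 5.024e+02 -4.483e+02  3.000e-01] [-3.139  0.01  -0.252] [-0.1  0.4 -1.2] 60.0
25.65 [ 503.  -448.6    1.7] [-3.14   0.009 -0.252] [ 0.1 -1.3 -1.2] 60.0
[ 504.31916782 -449.55777183    3.75529332]
```

View pics/c31.png

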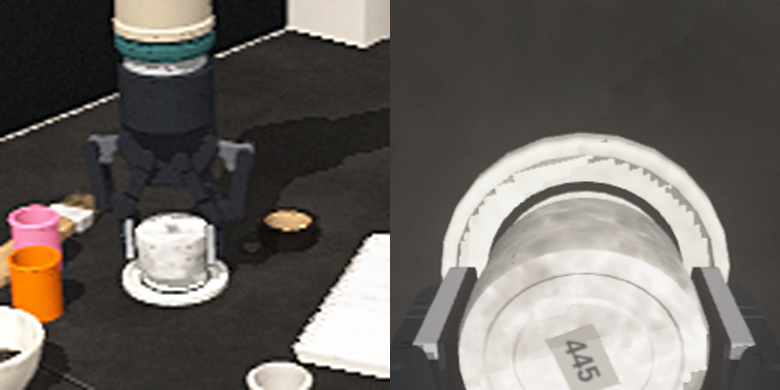

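Request:
send_rows(
  commands=[
    [52,0,0,3,0],
    [52,0,0,6,0],
    [52,0,0,9,0],
    [52,0,0,10,0],
    [52,0,0,10,0],
  ],
)

```text
clock: 26.25
eef_pos: [504.1, -449.5, -6.4]
tool_rot: [-3.141, 0.006, -0.252]
force: [0.4, 0.7, -1.0]
width: 60.0
```

```bash
python3 look.py F wrist side
python3 - <<'E'
from h import *
im=cv2.imread("pics/side_F.png"); a=cv2.resize(im[100:230,260:390],None,fx=3,fy=3,interpolation=cv2.INTER_CUBIC)
im=cv2.imread("pics/wrist_F.png"); b=cv2.resize(im[120:380,190:450],None,fx=390/260,fy=390/260,interpolation=cv2.INTER_CUBIC)
cv2.imwrite("pics/c32.png",cv2.hconcat([a,b])); s=ctrl.read_state();print(s["eef_pos"],s["force"])
E
```

```text
26.25 [ 504.1 -449.5   -6.4] [-3.141  0.006 -0.252] [ 0.4  0.7 -1. ] 60.0
[ 504.30689095 -449.56401727   -6.19786861] [ 0.24647566  0.26807429 -0.1125582 ]
```

View pics/c32.png

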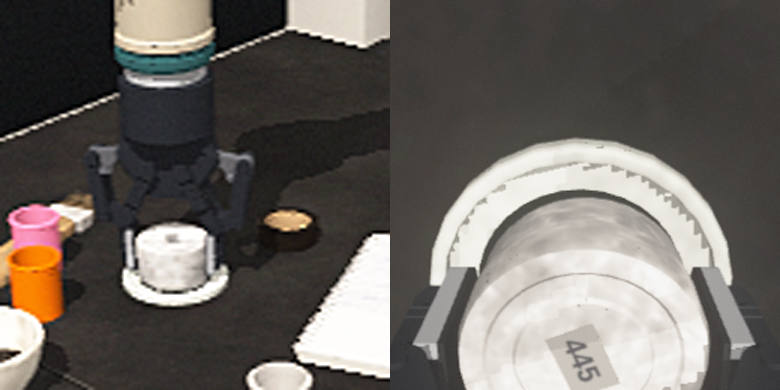

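Request:
send_rows(
  commands=[
    [52,-1,0,1,0],
    [52,-1,0,2,0],
    [52,-1,0,3,0],
    [52,-1,0,4,0],
    [52,-1,0,4,0],
  ],
)

```text
clock: 26.85
eef_pos: [503.2, -449.4, -8.6]
tool_rot: [3.141, 0.006, -0.253]
force: [-2.8, 2.2, 10.6]
width: 59.8
```

Seated (contact at the expected height). Release and rise, then back off for a final look.

Request:
send_rows(
  commands=[
    [82,0,0,0,0],
    [82,0,0,0,0],
    [82,0,0,0,0],
    [82,0,0,-10,0],
    [82,0,0,-40,0],
  ],
)

```text
clock: 27.35
eef_pos: [501.3, -448.0, 29.2]
tool_rot: [-3.139, 0.012, -0.252]
force: [-0.3, -0.2, 0.7]
width: 82.0
```

Request:
send_rows(
  commands=[
    [82,0,0,-40,0],
    [82,0,0,-80,0],
    [82,0,0,-120,0],
    [82,0,0,-150,0],
    [82,0,0,-160,0],
  ],
)

```text
clock: 27.85
eef_pos: [505.1, -449.7, 193.8]
tool_rot: [3.141, 0.005, -0.252]
force: [0.5, -0.2, 0.4]
width: 81.8
```

Request:
send_rows(
  commands=[
    [82,0,-40,-10,0],
    [82,0,-80,-20,0],
    [82,0,-120,-20,0],
    [82,0,-120,-20,0],
    [82,0,-120,-20,0],
  ],
)

```text
clock: 28.35
eef_pos: [535.1, -332.3, 213.3]
tool_rot: [3.141, 0.007, -0.249]
force: [-0.4, -0.4, -0.4]
width: 81.6
```

```bash
python3 look.py G scene side; python3 look.py G wrist
python3 - <<'E'
import cv2
im=cv2.imread("pics/side_G.png"); cv2.imwrite("pics/c33.png",cv2.resize(im[170:375,240:400],None,fx=2.9,fy=2.9,interpolation=cv2.INTER_CUBIC))
E
```

```text
28.35 [ 535.1 -332.3  213.3] [ 3.141  0.007 -0.249] [-0.4 -0.4 -0.4] 81.6
28.45 [ 534.1 -334.9  213. ] [ 3.14   0.007 -0.254] [ 0.6  0.1 -0.5] 81.7
```

View pics/c33.png

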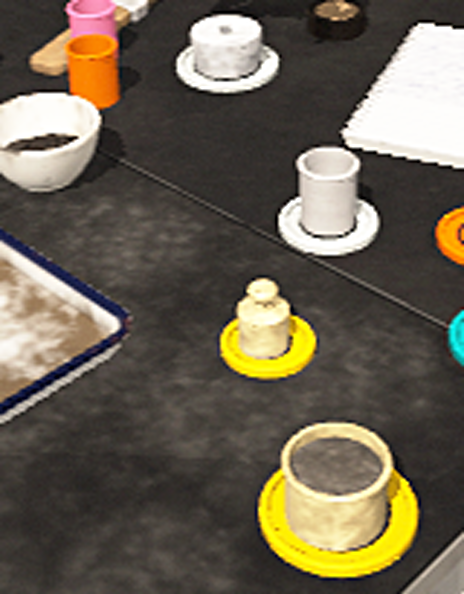

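View pics/wrist_G.png

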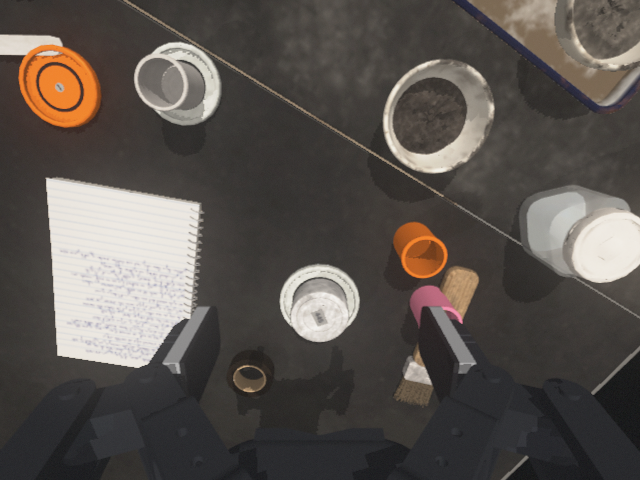

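View pics/scene_G.png

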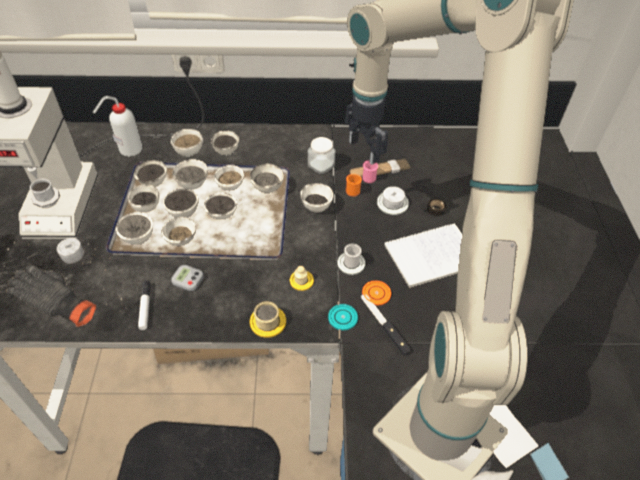

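Run:
```python
from h import *
im=cv2.imread("pics/side_G.png");k=3.75;ox,oy=240,175
for n,(c,z,N) in dict(cup=((337,459),44,(455.1,70.6)),steel=((329,163),54,(435.2,-205.1)),tin=((226,34),38,(501.9,-455.5)),w=((262.5,288),48,(486.3,-73.2))).items():
    r=ray("side",(c[0]+.5)/2.9-.5+240,(c[1]+.5)/2.9-.5+170,z); print(n,r,(r-N).round(1))
# overlay: ideal pieces centred in nests, base z=4 & top
big=cv2.resize(im,None,fx=4,fy=4,interpolation=cv2.INTER_CUBIC)
for X,r,h in (((455.1,70.6),29,40),((435.2,-205.1),21.5,50),((501.9,-455.5),30.5,34),((486.3,-73.2),16,24)):
    for z in (4,4+h): cv2.polylines(big,[((rim("side",X,r,z)+.5)*4-.5).round().astype(int)],True,(0,0,255),1)
c=big[4*170:4*375,4*280:4*400]; cv2.imwrite("pics/c34.png",cv2.resize(c,None,fx=.72,fy=.72,interpolation=cv2.INTER_AREA))
print(ray("side",253.2,212.6,49),ray("side",198,377,18))
```

```text
cup [456.5  72.6] [1.4 2. ]
steel [ 435.3 -204.3] [0.1 0.8]
tin [ 501.2 -443.8] [-0.7 11.7]
w [488.4 -72.2] [2.1 1. ]
[ 644.9 -282.2] [689.7 131.1]
```

View pics/c34.png

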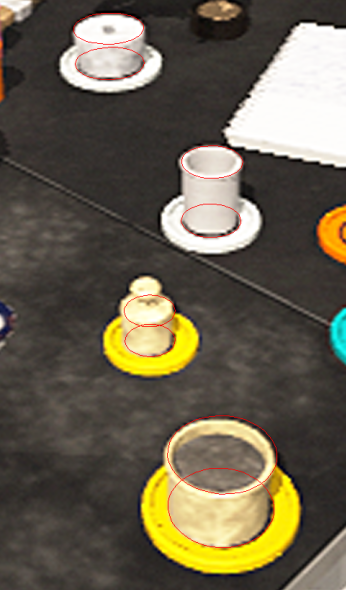

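The tin's estimate (11.7 mm off in y) needs a closer check.

Run:
```python
from h import *
im=cv2.imread("pics/side_G.png")
big=cv2.resize(im[165:215,285:350],None,fx=12,fy=12,interpolation=cv2.INTER_CUBIC)
for X,r,z,col in (((501.9,-455.5),44.5,8,(0,255,0)),((501.9,-455.5),30.5,38,(0,0,255)),((501.9,-455.5),30.5,4,(0,0,255))):
    cv2.polylines(big,[((rim("side",X,r,z)-[285,165]+.5)*12-.5).round().astype(int)],True,col,1)
cv2.imwrite("pics/c35.png",big)
w=cv2.imread("pics/wrist_G.png"); cv2.imwrite("pics/c36.png",cv2.resize(w[250:355,260:380],None,fx=5,fy=5,interpolation=cv2.INTER_CUBIC))
```

```text
(no output)
```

View pics/c35.png

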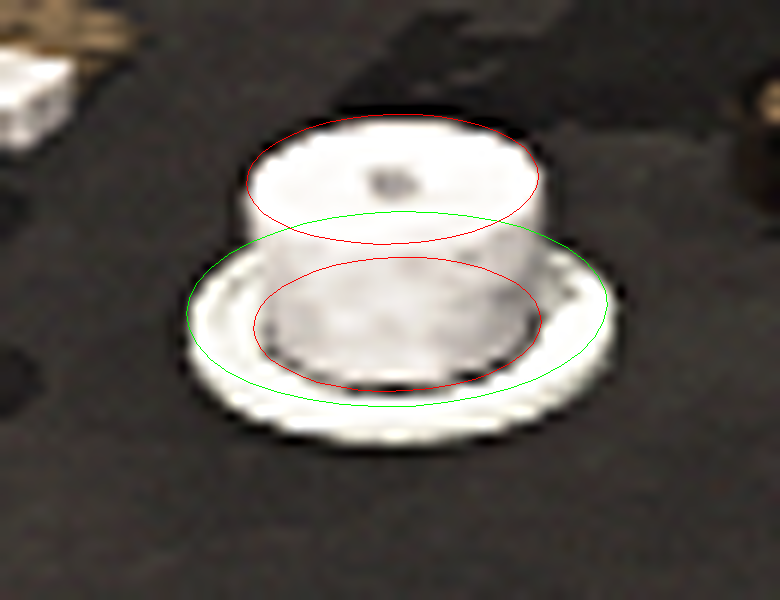

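View pics/c36.png

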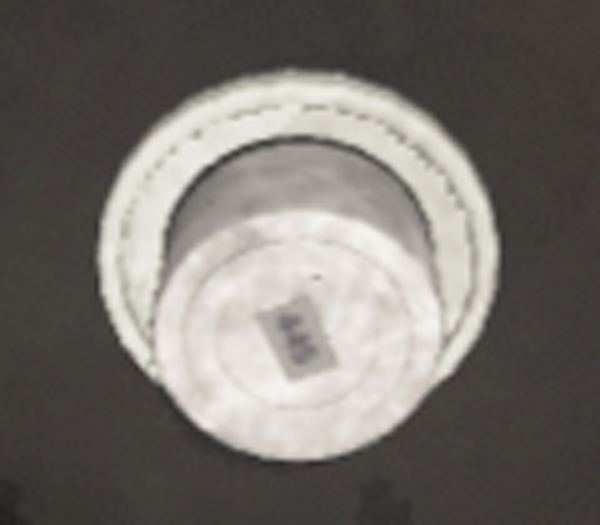

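Run:
```python
from h import *
a=cv2.imread("pics/side0.png");b=cv2.imread("pics/side_G.png")
for n,(x0,y0,x1,y1) in dict(bowl=(228,198,278,240),timer=(165,352,230,410)).items():
    t=a[y0:y1,x0:x1]; r=cv2.matchTemplate(b[y0-8:y1+8,x0-8:x1+8],t,cv2.TM_CCOEFF_NORMED); print(n,cv2.minMaxLoc(r)[1::2])
s=ctrl.read_state();print(s["force"].round(1),s["clock"])
print(ctrl.finish_job())
```

```text
bowl (0.9906470775604248, (8, 8))
timer (0.9858598709106445, (8, 8))
[-0.3  0.6 -1. ] 28.5
the job is handed in; nothing more can be done
None
```

All four kit pieces are standing upright in their matching nests and released, and I handed the job in at 28.5 s of the 93 s allowed. I set each one down until I felt contact (about 10–28 N), then opened the gripper.

**Last checks**
- **Positions:** From the side camera, the brass cup, steel cup and weight are within about 2.5 mm of their nest centres.
- **Bystanders:** The bowl and timer show no shift in the side image, and the gripper was clear of everything.

**Disagreements**
- **Tin position:** One rough pixel reading put the tin 11.7 mm off in y, just inside the 12 mm limit. Zoomed views from the side and wrist cameras showed its base on the drawn ring, so I trusted those.
- **Camera offset:** The wrist and side cameras differed by up to about 8 mm in y. I worked from differences within one camera, or the average of both.
- **Fingertips:** They sat about 20–30 mm behind the reported TCP, not 14 mm ahead. I set the grasp heights from the images and contact force instead, and the first close on the weight was too high, so I redid it lower.

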